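# Test battery packs on an x-y stage and lock its tray

### The arm

A 6-joint arm with a two-finger parallel gripper is mounted at the origin on the work surface. World frame = base frame: x ahead of the robot, y to its left, z up, the work surface at z = 0. Lengths are in mm, angles in rad, forces in N, time in s.
With the tool pointing down it reaches from about 275 to 1000 mm from the base axis. Payload 8.4 kg.
Tool frame: the origin (TCP) lies on the mounting face of the last link; the fingertips stand 173 mm ahead of it and the grasp point (between the pads) lies 155 mm ahead of it; z points along the fingers, y is the direction in which the jaws open and shut (so a half turn about z gives the same grasp; the last joint's range is limited). The gripper opens to 85 mm and grips with 20 to 120 N. Pads are 22 mm wide; open, the fingers measure 114 mm over their backs; the gripper's body (76 mm by 85 mm) begins 54 mm behind the grasp point. The pads swing forward as they close: fully open they stand 13 mm farther back than shut.
Start: joints at [1.2, 0.353, 1.633, -0, 1.155, -0.002], TCP at [225.309, 582.98, 404.681] pointing down, gripper open.
Joint ranges: [-2.63, 2.63], [-0.92, 2.1], [0.06, 2.66], [-1.3, 4.44], [0, 2.69], [-3.02, 3.02]. Speed limits (rad/s): [2.22, 2.22, 2.79, 3.14, 3.14, 3.14].

### API

Orientations are given as [roll, pitch, yaw] about the fixed x, y, z axes, in that order (R = Rz(yaw) Ry(pitch) Rx(roll)).
In Python, from rig import readout, imaging, ticket gives the robot as it stands.
- The arm moves only by the tool step_arm, never from a script. Its argument "deltas" is a list of rows, each an object with "translation": the shift along the tool's x, y, z in cm, a list of three; "rot": the turn, a rotation vector about the tool's x, y, z in rad, a list of three. In form: [{"translation": [x, y, z], "rot": [rx, ry, rz]}, ...]. A call has 1 to 8 rows; each row is the pose to reach, as a shift and turn from the pose commanded when the call began, along the tool's axes at that moment; what a row does not reach only later rows make up. A row lasts 1/8 s, in which the tool goes at most 62.5 mm and 10.7 degrees, less where a joint would pass 70% of its speed; a pose out of reach is approached as far as the arm can. A call with a gripper value outside its range is refused whole. "grip" is the closure in counts, from 0 (fully open) to 255 (shut), set as the call begins (left out, the last holds). The fingers move at their own pace and stop on an object; "squeeze" is the grip in N (left out, the last holds). Time passes only in rows, so rows that repeat a pose let the fingers close. It gives the time, the measured TCP pose, the force and the opening at its end, in the units of the state.
- readout.sense(): the state, without advancing time (a new reading comes with each control period).
- imaging.grab_frame(name): name is "side" or "top"; returns a dict with "image" (400x640x3 uint8, red, green, blue), "camera_matrix" (3x3 intrinsics, pixels), "k1" (the pictures are not rectified: a ray, as slopes to the right and down, at radius r is drawn at 1 + k1 r^2 times it, then the intrinsics apply), "world_to_cam" (4x4, takes a point from world to camera coordinates). Camera axes: x right, y up, looking along -z (the intrinsics and any distortion apply to the point x, -y, -z); pixel columns grow to the right and rows downward; lengths in mm; the calibration is good to about 2 mm. A picture is of the moment at which its call begins. There is no depth.
- ticket.sign_off(): hands the job in, once; it reports no verdict.
The state is a dict: "clock": time; "qpos": joint angles; "qvel": joint speeds; "joint_efforts": joint torques, N m; "eef_pos": TCP position; "tcp_rot": TCP orientation; "contact_force": force on the tool from outside, world axes, zero at the start; "wrist_torque": the same for the moment, N m; "opening": opening from 0.0 (shut) to 1.0 (fully open).
Only numpy, scipy, OpenCV 4.12 (cv2) and the standard library are available. Lean on these libraries where they do the work, as an engineer would, in place of code of your own. Each camera call takes 0.05 s, during which the arm holds its last target.

### The job

Lay every battery pack from the bench flat on the tray of the x-y test stage, brass disc up, then step the tray by its handle until each pack's disc is under the fixed probe and press the red cap down until the tip touches the disc for a moment, in the order red, yellow, green, blue (passing over colours that are missing). Then, with all packs still on the tray, push the tray home to its two end stops, where the two yellow lugs line up, and drop the lock pin from its rest through both lugs. Do not disturb the yellow tin, the screwdriver or the charger.

Things in the scene. Friction and masses are not known exactly. Their poses are not given: they have to be found in the camera images.
- red: red battery pack, a block 70 x 40 x 45 mm (its x, y, z), 0.2 kg, black below and red above; may be absent. Origin at the centre of its underside, z up; it starts flat on the bench beside the stage, disc up.
- red_contact (a point): centre of the brass test disc (16 mm across, flush) on the top face of the red pack, at (22, 8, 45) mm in the pack's frame
- yellow: yellow battery pack, a block 70 x 40 x 45 mm (its x, y, z), 0.2 kg, black below and yellow above; may be absent. Origin at the centre of its underside, z up; it starts flat on the bench beside the stage, disc up.
- yellow_contact (a point): centre of the brass test disc (16 mm across, flush) on the top face of the yellow pack, at (-22, 8, 45) mm in the pack's frame
- green: green battery pack, a block 70 x 40 x 45 mm (its x, y, z), 0.2 kg, black below and green above; may be absent. Origin at the centre of its underside, z up; it starts flat on the bench beside the stage, disc up.
- green_contact (a point): centre of the brass test disc (16 mm across, flush) on the top face of the green pack, at (18, -8, 45) mm in the pack's frame
- blue: blue battery pack, a block 70 x 40 x 45 mm (its x, y, z), 0.2 kg, black below and blue above; may be absent. Origin at the centre of its underside, z up; it starts flat on the bench beside the stage, disc up.
- blue_contact (a point): centre of the brass test disc (16 mm across, flush) on the top face of the blue pack, at (-10, -8, 45) mm in the pack's frame
- station: fixed x-y test stage: dark base plate 270 x 525 x 12 mm (x from -80 to 190, y from -325 to 200 mm), with a blue column (50 x 60 mm, to 180 mm above the bench, centred 162 mm along +x) whose 40 mm wide arm, at heights 150 to 180 mm, reaches from the column to x = -25 mm and carries the probe. Origin on the bench right under the probe axis; x towards the column, y along the lower slide; it may stand turned by up to 0.08 rad.
- tray (a point): centre of the tray's floor, 44 mm above the bench; axes as the station's. The aluminium tray is 130 (x) x 250 (y) mm outside with a green rim 3 mm thick and 6 mm high; black rubber pads 44 x 73 mm at (-22, -76), (22, 0) and (-22, 76) mm show where three packs can lie, long side along y; anywhere flat inside the rim will do. At home this point is at (55, -150) mm in the station's frame.
- handle (a point): grip point on the tray's black upright handle post (20 mm diameter, top 18 mm higher, foot 37 mm lower), 125 mm from the tray's centre towards -x. Pushing the post sideways moves both slides at will; they stay where they are left (friction about 1.5 N each, light damping).
- yslide (a joint): travel of the tray along the station's +y in m: 0 is home (end stop), 0.27 the other stop
- xslide (a joint): travel of the tray along the station's -x in m: 0 is home (end stop, nearest the column), 0.11 the other stop
- probe: sprung vertical test probe with a red cap, fixed over the station's origin; moves only down, by 30 mm at most, and springs back. About 1 N to start, 3.5 N where it meets a pack on the tray. Origin at its tip.
- probe_tip (a point): tip of the probe (3 mm across at the very tip, 8 mm above); at rest 106 mm above the bench, 17 mm above the top of a pack on the tray
- probe_cap (a point): centre of the top of the red cap (36 mm diameter), 109 mm above the tip, 215 mm above the bench at rest; press it down here
- pin: lock pin: steel shank 12 mm diameter, 34 mm long, chamfered tip, under an orange round head 26 mm diameter and 24 mm high; 60 g. Origin at the tip, z up the shank. It starts upright in its rest with the tip 4 mm above the bench.
- pin_head (a point): centre of the pin's orange head, 46 mm above its tip
- pin_rest: fixed grey block 50 x 50 x 24 mm that holds the pin in a 14 mm hole 20 mm deep; origin at the centre of its underside
- top_lug (a point): centre of the hole mouth on top of the yellow lug on the tray's -y end (46 x 44 x 14 mm, through hole 16 mm), 147 mm from the tray's centre, 50 mm above the bench
- low_lug (a point): centre of the hole mouth on top of the fixed yellow lug of the base (46 x 44 x 18 mm, through hole 16 mm), 30 mm above the bench; the two holes are in line when the tray is home; once pinned the tray keeps about 5 mm of play. With its head down on the top lug the pin's tip is 14 mm below this point.
- tin: bystander: round yellow tin of screws with a steel lid, 68 mm diameter, 70 mm tall; origin under its centre
- screwdriver: bystander: screwdriver lying on the bench; origin under its middle
- charger: bystander: black battery charger 100 x 110 x 50 mm; origin under its centre

How it is judged (in metres and radians):
On the way, in this order (a step that is already met when the one before it is completed fails the run):
1. the red pack, lying upright on the tray, is touched by the pressed-down probe with the probe tip on its brass disc (within 8 mm of the disc's centre) (contact force between probe and red above 1 N and horizontal distance between red_contact and probe_tip below 0.008 m and x of red in the frame of tray between -0.05 and 0.05 m and y of red in the frame of tray between -0.1 and 0.1 m and z of red in the frame of tray between -0.006 and 0.006 m and angle between red's own z axis and vertical below 0.1 rad), for 0.2 s.
2. the yellow pack, lying upright on the tray, is touched by the pressed-down probe with the probe tip on its brass disc (within 8 mm of the disc's centre) (contact force between probe and yellow above 1 N and horizontal distance between yellow_contact and probe_tip below 0.008 m and x of yellow in the frame of tray between -0.05 and 0.05 m and y of yellow in the frame of tray between -0.1 and 0.1 m and z of yellow in the frame of tray between -0.006 and 0.006 m and angle between yellow's own z axis and vertical below 0.1 rad), for 0.2 s.
3. the green pack, lying upright on the tray, is touched by the pressed-down probe with the probe tip on its brass disc (within 8 mm of the disc's centre) (contact force between probe and green above 1 N and horizontal distance between green_contact and probe_tip below 0.008 m and x of green in the frame of tray between -0.05 and 0.05 m and y of green in the frame of tray between -0.1 and 0.1 m and z of green in the frame of tray between -0.006 and 0.006 m and angle between green's own z axis and vertical below 0.1 rad), for 0.2 s.
4. the blue pack, lying upright on the tray, is touched by the pressed-down probe with the probe tip on its brass disc (within 8 mm of the disc's centre) (contact force between probe and blue above 1 N and horizontal distance between blue_contact and probe_tip below 0.008 m and x of blue in the frame of tray between -0.05 and 0.05 m and y of blue in the frame of tray between -0.1 and 0.1 m and z of blue in the frame of tray between -0.006 and 0.006 m and angle between blue's own z axis and vertical below 0.1 rad), for 0.2 s.
5. the tray is home on both slides and the lock pin stands through both yellow lugs (value of joint each of yslide, xslide below 0.008 m and z of pin in the frame of low_lug below -0.004 m and horizontal distance between pin and low_lug below 0.006 m and angle between pin's own z axis and vertical below 0.2 rad), for 0.2 s.
At the end, for the whole second after the job is handed in: Both slides within 8 mm of home (the pinned play is about 5); pin upright within 0.2 rad, within 6 mm of the lower hole's axis, tip 4 mm or more into the lower lug; every pack present flat on the tray floor (tilt under 0.1 rad), within 50 mm in x and 100 mm in y of its centre; packs and pin at rest (all of step 5 and x of red in the frame of tray between -0.05 and 0.05 m and y of red in the frame of tray between -0.1 and 0.1 m and z of red in the frame of tray between -0.006 and 0.006 m and angle between each of red, yellow, green, blue's own z axis and vertical below 0.1 rad and x of yellow in the frame of tray between -0.05 and 0.05 m and y of yellow in the frame of tray between -0.1 and 0.1 m and z of yellow in the frame of tray between -0.006 and 0.006 m and x of green in the frame of tray between -0.05 and 0.05 m and y of green in the frame of tray between -0.1 and 0.1 m and z of green in the frame of tray between -0.006 and 0.006 m and x of blue in the frame of tray between -0.05 and 0.05 m and y of blue in the frame of tray between -0.1 and 0.1 m and z of blue in the frame of tray between -0.006 and 0.006 m and linear speed of each of red, yellow, green, blue, pin below 0.02 m/s); the robot touches nothing.
It fails at once if the yellow tin is pushed more than 30 mm or knocked over (distance of tin from where it was at the start of the episode above 0.03 m or angle between tin's own z axis and vertical above 0.5 rad).
It fails at once if the screwdriver is pushed more than 30 mm or knocked over (distance of screwdriver from where it was at the start of the episode above 0.03 m).
It fails at once if the charger is pushed more than 30 mm or knocked over (distance of charger from where it was at the start of the episode above 0.03 m or angle between charger's own z axis and vertical above 0.5 rad).
Of red, yellow, green, blue only 2 to 3 are there at a start; the rules pass over those that are not, and their reading is None.
At some moment in a run one of red, yellow, green, blue may be knocked a few centimetres aside while the robot is not near it.
It also fails if it takes over 210 s, if anything falls off the work surface, if the arm or the gripper's body presses on something with over 40 N, if the wrist force passes 120 N, or if a joint passes its speed limit or range.

## Working session

There is one attempt and no reset: what is moved stays moved. The work goes in short steps, Python scripts to look and compute and a tool call to move; the robot and the scene stay as the last step left them, time stands still between calls to the robot, and variables do not carry over. Pictures are saved under pics/ and viewed, and the job is handed in when it is done.

Besides the shell and the picture viewer there is one more tool, called after ">>>" as name(argument=value, ...) on one line, values as JSON. step_arm: Moves the arm, as the interface text tells. Its arguments: {"type":"object","properties":{"deltas":{"type":"array","items":{"type":"object","properties":{"translation":{"type":"array","items":{"type":"number"}},"rot":{"type":"array","items":{"type":"number"}}}}},"grip":{"type":"number"},"squeeze":{"type":"number"}},"required":["deltas"]}

```bash
ls; mkdir -p pics
python3 - <<'E'
from rig import readout, imaging
import cv2,numpy as np
print(readout.sense())
for n in ("side","top"):
    f=imaging.grab_frame(n); cv2.imwrite(f"pics/{n}0.png",f["image"][:,:,::-1]); print(n,f["camera_matrix"],f["k1"],f["world_to_cam"])
    np.savez(f"{n}0.npz",**f)
E
```

```text
pics
{'clock': 0.0, 'qpos': array([ 1.19963058e+00,  3.53654598e-01,  1.63415627e+00, -1.80680808e-05,
        1.15519037e+00, -2.42822593e-03]), 'qvel': array([-1.58161442e-03, -1.47412810e-04,  4.99454984e-06,  2.32902870e-04,
        1.76735837e-03,  1.24391337e-03]), 'joint_efforts': array([ 3.20103791e-03, -6.05273366e+01, -3.42058754e+01,  3.56296532e-04,
        9.73213348e-03,  1.00324638e-05]), 'eef_pos': array([225.20500565, 582.7563288 , 403.94800684]), 'tcp_rot': array([-3.14018403e+00,  1.30992634e-05,  2.77286245e+00]), 'contact_force': array([-0.71881791, -0.18635854,  1.25682795]), 'wrist_torque': array([0.03077721, 0.05512561, 0.01128542]), 'opening': 1.0034129297117105}
side [[431.34539335   0.         314.36691224]
 [  0.         431.34539335 194.9093683 ]
 [  0.           0.           1.        ]] 0.00048032085530600723 [[ 9.76681313e-01 -2.14672974e-01  3.02124280e-03 -5.52336136e+02]
 [ 1.46327223e-01  6.75899577e-01  7.22321332e-01 -1.64889912e+02]
 [-1.57104925e-01 -7.05035656e-01  6.91550986e-01 -1.31002164e+03]
 [ 0.00000000e+00  0.00000000e+00  0.00000000e+00  1.00000000e+00]]
top [[396.02025835   0.         322.82798829]
 [  0.         396.02025835 205.37375768]
 [  0.           0.           1.        ]] 0.001415400289124905 [[-8.52769508e-03 -9.99963411e-01  6.73987698e-04 -9.77606676e+00]
 [ 9.86341596e-01 -8.30065085e-03  1.64503357e-01 -5.55901957e+02]
 [-1.64491743e-01  2.06761657e-03  9.86376293e-01 -1.28005769e+03]
 [ 0.00000000e+00  0.00000000e+00  0.00000000e+00  1.00000000e+00]]
```

View pics/side0.png

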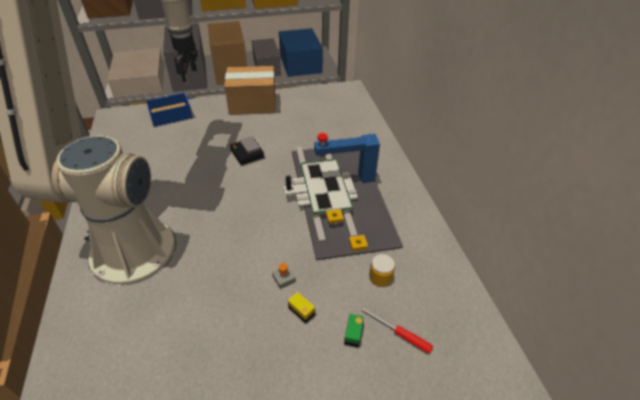

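View pics/top0.png

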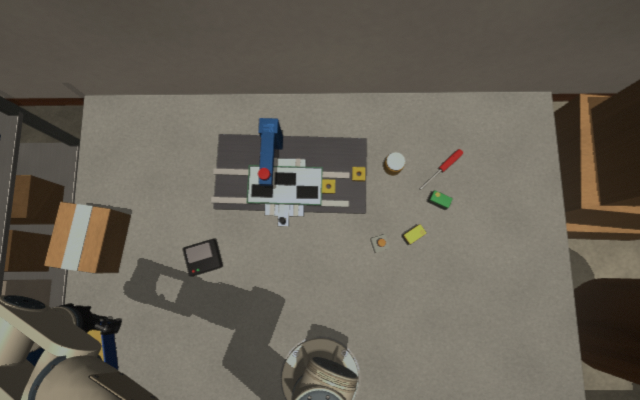

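```bash
cat > h.py <<'E'
import cv2,numpy as np
from scipy.optimize import least_squares
def load(p): return dict(np.load(p))
def shot(n,tag):
    from rig import imaging
    f=imaging.grab_frame(n); np.savez(f"{n}{tag}.npz",**f); return load(f"{n}{tag}.npz")
def dist(f):return np.array([float(f["k1"]),0,0,0,0])
def rt(f):
    F=np.diag([1,-1,-1.]); W=f["world_to_cam"]; return F@W[:3,:3],F@W[:3,3]
def proj(f,P):
    R,t=rt(f); return cv2.projectPoints(np.atleast_2d(np.float64(P)),cv2.Rodrigues(R)[0],t,f["camera_matrix"],dist(f))[0][:,0]
def ray(f,uv):
    R,t=rt(f); u=cv2.undistortPoints(np.float64(uv).reshape(-1,1,2),f["camera_matrix"],dist(f))[:,0]
    d=np.c_[u,np.ones(len(u))]@R; return -R.T@t,d
def plane(f,uv,z):
    o,d=ray(f,uv); return o+d*((z-o[2])/d[:,2])[:,None]
def tri(f1,p1,f2,p2):
    o1,d1=ray(f1,p1);o2,d2=ray(f2,p2);out=[]
    for a,b in zip(d1,d2):
        A=np.c_[a,-b]; s=np.linalg.lstsq(A,o2-o1,rcond=None)[0]
        x,y=o1+a*s[0],o2+b*s[1]; out.append([*((x+y)/2),np.linalg.norm(x-y)])
    return np.array(out)
def hsv(f): return cv2.cvtColor(f["image"],cv2.COLOR_RGB2HSV)
def blobs(f,lo,hi,amin=8,roi=None):
    h=hsv(f)
    if lo[0]>hi[0]: m=cv2.inRange(h,(0,*lo[1:]),hi)|cv2.inRange(h,lo,(180,*hi[1:]))
    else: m=cv2.inRange(h,lo,hi)
    if roi: q=np.zeros_like(m); x0,y0,x1,y1=roi; q[y0:y1,x0:x1]=m[y0:y1,x0:x1]; m=q
    n,l,s,c=cv2.connectedComponentsWithStats(m)
    return [(s[i],c[i],l==i) for i in range(1,n) if s[i,4]>=amin]
def crop(f,name,x0,y0,x1,y1,k):
    cv2.imwrite(f"pics/{name}.png",cv2.resize(f["image"][y0:y1,x0:x1,::-1],None,fx=k,fy=k,interpolation=cv2.INTER_CUBIC))
E
python3 - <<'E'
from h import *
s,t=load("side0.npz"),load("top0.npz")
crop(s,"s1",280,110,440,350,2.5) if 0 else crop(s,"s1",260,250,420,350,5)
crop(t,"t1",340,140,480,260,5); crop(t,"t2",205,110,375,235,4.5); crop(s,"s2",270,120,410,260,4)
for n,f in (("s",s),("t",t)):
    for nm,lo,hi in (("red",(172,120,60),(6,255,255)),("orange",(7,140,100),(16,255,255)),("yellow",(17,120,80),(34,255,255)),("green",(45,120,40),(80,255,255)),("blue",(95,130,40),(125,255,255))):
        for b in blobs(f,lo,hi,6): print(n,nm,b[0],b[1].round(1))
E
```

```text
s red [317 133  11   9  80] [322.1 136.8]
s red [232 144   4   2   6] [233.2 144.3]
s red [394 325  39  28 410] [413.5 339. ]
s orange [210  23  32  23 479] [224.8  34.1]
s orange [229  66  44   5 153] [247.9  68.2]
s orange [224  79  49   9 327] [248.6  83.2]
s orange [   0  213   50  174 1561] [ 23.3 286.1]
s orange [279 263   8  12  80] [282.7 268.3]
s yellow [200   0  46  11 428] [221.5   4.3]
s yellow [253   0  45   9 322] [273.7   3.2]
s yellow [153 103  31   8  47] [167.7 106.6]
s yellow [ 39 200  25  21 260] [ 51.4 208.9]
s yellow [326 209  18  15 213] [334.4 215.6]
s yellow [349 234  19  17 253] [358.1 242.4]
s yellow [370 265  24  21 300] [380.6 277.3]
s yellow [288 292  27  27 409] [301.  304.8]
s yellow [356 318   6   5  27] [358.4 319.9]
s green [346 315  16  29 331] [353.2 330.3]
s blue [ 280   30   41   45 1530] [300.6  52. ]
s blue [148  94  43  31 728] [169.5 109.5]
s blue [ 316  135   63   47 1129] [356.4 152.4]
t red [439 149  24  23 186] [451.  159.5]
t red [258 168  12  12 109] [263.7 173.3]
t red [192 270   3   3   9] [193. 271.]
t orange [378 239   7   4  12] [381.2 240.2]
t yellow [386 164  15   8  23] [392.  169.1]
t yellow [352 167  13  14 171] [358.  173.4]
t yellow [322 179  13  15 165] [327.9 185.7]
t yellow [436 193   4   3  10] [437.2 194. ]
t yellow [404 225  22  19 225] [414.2 233.8]
t yellow [378 241   7   5  26] [381.2 243. ]
t yellow [ 87 330  14  14 108] [ 95.  334.5]
t yellow [ 98 348   5  13  31] [100.7 354. ]
t green [431 192  20  15 142] [441.4 199.8]
t blue [259 119  21  66 814] [267.8 144.1]
t blue [102 335   5  27  46] [104.  347.8]
```

View pics/t1.png

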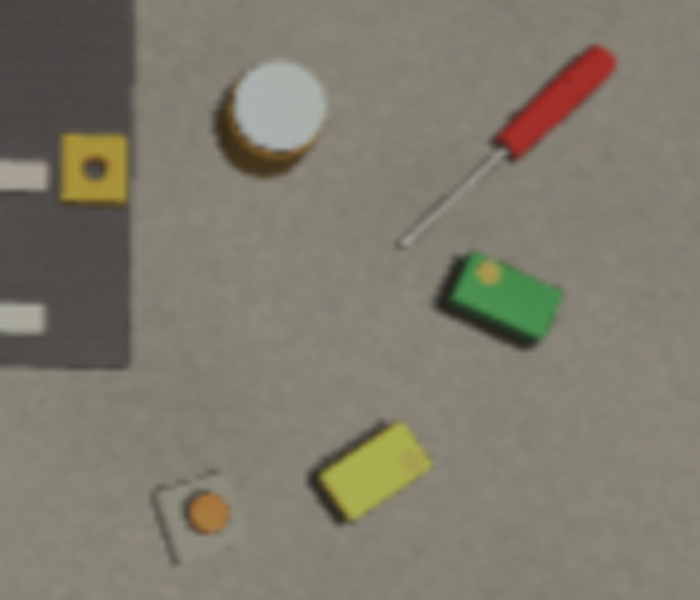

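View pics/t2.png

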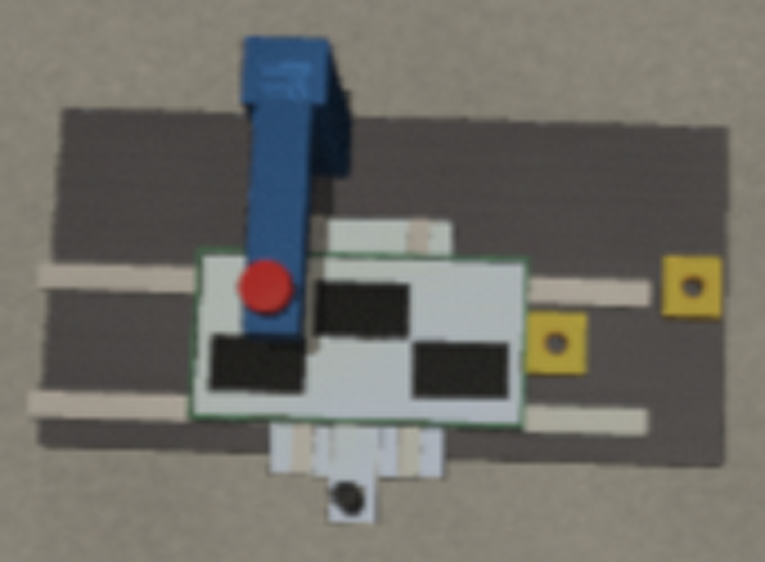

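View pics/s1.png

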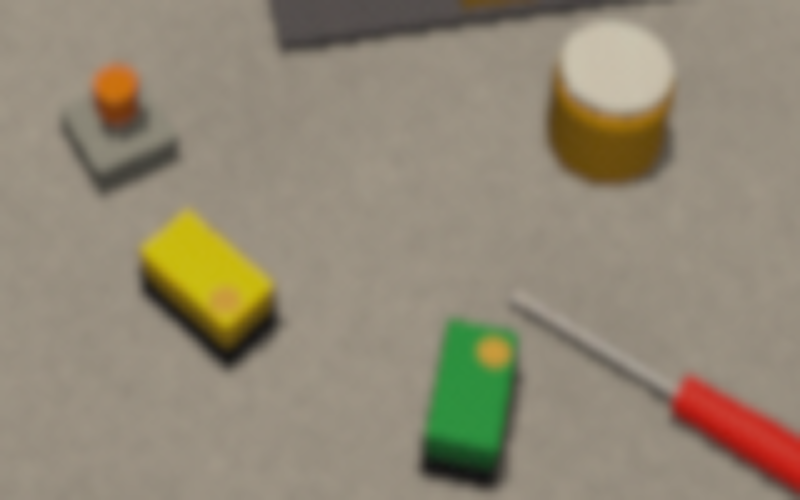

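View pics/s2.png

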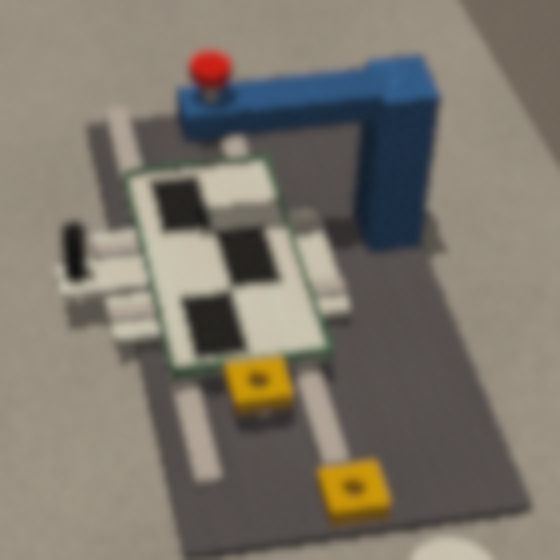

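```bash
cat > meas.py <<'E'
from h import *
def cen(f,lo,hi,roi,amin=20):
    b=max(blobs(f,lo,hi,amin,roi),key=lambda b:b[0][4]); return b
def ell(b):
    c=max(cv2.findContours(b[2].astype(np.uint8),cv2.RETR_EXTERNAL,cv2.CHAIN_APPROX_NONE)[0],key=len); return cv2.minAreaRect(c)
E
python3 - <<'E'
from meas import *
s,t=load("side0.npz"),load("top0.npz")
Y=((17,120,80),(34,255,255))
def lug(rs,rt):
    a=cen(s,*Y,rs);b=cen(t,*Y,rt);return tri(s,[ell(a)[0]],t,[ell(b)[0]])[0],plane(t,[b[1]],0)
for nm,rs,rt,z in (("toplug",(320,205,348,228),(318,175,340,198),50),("lowlug",(346,230,370,254),(348,164,370,184),30)):
    a=cen(s,*Y,rs);b=cen(t,*Y,rt)
    # hole: dark px centroid inside lug bbox
    h=[]
    for f,q in ((s,a),(t,b)):
        x,y,w,hh,_=q[0]; V=hsv(f)[y:y+hh,x:x+w,2].astype(float)
        yy,xx=np.mgrid[0:hh,0:w]; cy,cx=q[1][1]-y,q[1][0]-x
        W=np.clip(np.median(V)-V-15,0,None)*(np.hypot(yy-cy,xx-cx)<3.6)
        h.append([x+(W*xx).sum()/W.sum(),y+(W*yy).sum()/W.sum()])
    print(nm,h,tri(s,[h[0]],t,[h[1]]).round(1),"planes",plane(s,[h[0]],z).round(1),plane(t,[h[1]],z).round(1))
R=((172,120,60),(6,255,255))
a=cen(t,*R,(250,160,275,185)); b=cen(s,*R,(310,125,335,150))
print("cap",plane(t,[a[1]],215).round(1), a[1], b[1],ell(b), tri(s,[b[1]],t,[a[1]]).round(1))
h=hsv(s)
E
```

```text
toplug [[np.float64(334.06363636363636), np.float64(214.53636363636363)], [np.float64(328.1686358754028), np.float64(185.81310418904403)]] [[621.7 -33.   48.3   0.8]] planes [[620.8 -34.7  50. ]] [[621.7 -33.   50. ]]
lowlug [[np.float64(357.99159663865544), np.float64(241.47899159663865)], [np.float64(358.5698198198198), np.float64(173.22972972972974)]] [[ 6.696e+02 -1.384e+02  2.820e+01  4.000e-01]] planes [[ 668.9 -139.9   30. ]] [[ 669.4 -138.3   30. ]]
cap [[625.  159.8 215. ]] [263.69724771 173.34862385] [322.0625 136.7625] ((322.0, 137.0), (8.0, 10.0), 90.0) [[626.  160.8 208.3   1.3]]
```

Run:
```python
from meas import *
s,t=load("side0.npz"),load("top0.npz")
Y=((24,150,80),(34,255,255))
# pack tops in top view
h=hsv(t)
for nm,lo,hi,rt,rs in (("yellow",(20,90,90),(34,255,255),(395,218,432,250),(283,285,320,325)),("green",(40,90,40),(85,255,255),(425,186,460,215),(340,310,370,350))):
    for f,r,w in ((t,rt,"t"),(s,rs,"s")):
        b=cen(f,lo,hi,r); c=max(cv2.findContours(b[2].astype(np.uint8),cv2.RETR_EXTERNAL,cv2.CHAIN_APPROX_NONE)[0],key=len)
        if w=="t":
            P=plane(t,c[:,0],45)[:,:2].astype(np.float32); r_=cv2.minAreaRect(P); print(nm,"rect",r_)
        else:
            print("s hull",cv2.approxPolyDP(cv2.convexHull(c),2,True)[:,0].tolist())
# discs
for nm,rt,rs in (("yellow",(416,226,428,238),(300,305,311,314)),("green",(432,189,442,198),(353,315,366,325))):
    for f,r,w in ((t,rt,"t"),(s,rs,"s")):
        x0,y0,x1,y1=r; print(nm,w); print(hsv(f)[y0:y1,x0:x1,0])
```

```text
yellow rect ((458.31103515625, -317.8287048339844), (38.80409240722656, 68.27497863769531), 32.667301177978516)
s hull [[295, 292], [299, 292], [314, 305], [314, 311], [306, 317], [288, 303], [288, 298]]
green rect ((574.7504272460938, -410.5943603515625), (66.75923919677734, 38.18882751464844), 63.669654846191406)
s hull [[350, 314], [362, 317], [358, 343], [345, 339]]
yellow t
[[26 30 31 32 32 30 27 23 23 22 21 23]
 [30 32 32 32 32 32 29 25 22 21 21 20]
 [32 32 32 32 32 32 32 31 25 23 21 20]
 [32 32 32 32 31 31 31 30 27 23 20 21]
 [32 32 32 32 30 28 28 29 28 25 21 22]
 [32 32 32 31 28 27 27 27 30 29 26 22]
 [32 32 32 31 28 27 27 27 29 30 28 22]
 [32 32 32 32 30 28 27 27 29 29 27 22]
 [32 32 32 32 31 29 29 29 26 24 22 22]
 [32 32 32 32 32 31 30 27 22 21 22 20]
 [32 32 32 32 31 28 26 23 22 22 22 21]
 [32 32 31 30 27 24 23 22 21 21 22 21]]
yellow s
[[28 28 28 28 28 28 28 28 27 28 27]
 [28 28 27 27 27 27 27 27 28 27 28]
 [28 27 27 25 24 24 25 26 27 28 27]
 [28 27 25 23 22 22 23 24 27 27 27]
 [27 26 23 21 20 20 21 23 26 27 27]
 [26 25 23 21 20 20 21 23 25 26 26]
 [25 25 24 22 22 22 22 24 25 25 25]
 [25 25 24 24 24 24 24 24 25 24 24]
 [24 24 25 25 25 26 26 25 24 23 23]]
green t
[[21 23 26 28 24 23 21 19 23 21]
 [24 34 52 53 41 32 25 23 21 23]
 [38 55 61 62 56 45 36 32 28 23]
 [51 61 62 57 43 35 37 45 46 37]
 [57 62 60 42 28 25 26 34 50 59]
 [62 63 59 36 26 25 25 31 48 61]
 [62 63 61 48 32 26 26 33 49 62]
 [63 63 63 59 43 33 35 45 58 63]
 [63 63 63 63 60 58 59 61 62 63]]
green s
[[62 61 59 58 55 52 51 49 46 40 29 21 19]
 [65 65 63 59 54 50 51 54 56 54 43 29 19]
 [66 64 58 48 40 35 36 43 52 57 51 31 20]
 [65 60 48 34 26 25 25 29 39 51 51 31 20]
 [65 57 40 26 22 21 21 23 28 42 47 29 19]
 [64 56 38 25 21 20 20 21 25 36 42 26 20]
 [65 59 43 28 22 21 21 22 27 38 40 21 18]
 [65 63 52 39 28 25 25 28 36 46 43 21 18]
 [65 65 61 52 43 38 37 43 50 55 43 21 18]
 [65 65 65 62 58 55 54 57 61 59 42 20 19]]
```

Run:
```python
from meas import *
s,t=load("side0.npz"),load("top0.npz")
print("discs",tri(s,[[304.6,309.4],[358,320]],t,[[422,231.9],[437,193.9]]).round(1), plane(t,[[422,231.9],[437,193.9]],45).round(1))
print("handle",tri(s,[[288.5,176.5]],t,[[282.3,220.4]]).round(1))
for z in (40,60,80,100): print(z,proj(s,[502,118.3,z]).round(1),proj(t,[502,118.3,z]).round(1))
# orange pin head
O=((7,140,100),(20,255,255))
a=cen(s,*O,(275,258,292,280)); b=cen(t,*O,(374,234,390,250)); print("pin",a[0],b[0],tri(s,[a[1]],t,[b[1]]).round(1),plane(t,[b[1]],62).round(1),b[1])
gy=hsv(t)[215:232,270:295,2]; print(gy)
g=hsv(s)[170:200,280:300,2]; print(g)
```

```text
discs [[ 4.642e+02 -3.421e+02  4.650e+01  5.000e-01]
 [ 5.913e+02 -3.993e+02  4.460e+01  1.400e+00]] [[ 464.1 -342.4   45. ]
 [ 591.9 -399.3   45. ]]
handle [[501.9 115.2 100.8   5.3]]
40 [[288.3 189.7]] [[283.2 221.9]]
60 [[288.1 185.3]] [[282.6 221.1]]
80 [[287.8 180.8]] [[282.  220.4]]
100 [[287.6 176.2]] [[281.4 219.6]]
pin [279 263   8  12  80] [378 239   7   7  39] [[ 430.6 -205.    50.7    0.7]] [[ 430.2 -203.3   62. ]] [381.12820513 242.12820513]
[[128 129 130 141 144 156 164 166 177 180 180 178 179 180 183 183 183 181
  158 158 168 169 168 157 157]
 [133 134 135 137 128 126 127 129 162 172 165 164 164 167 178 184 184 180
  147 115 104 106 108 113 115]
 [133 133 136 136 135 135 135 135 152 132  87  72  76  95 147 170 180 181
  144 129 131 131 135 133 132]
 [134 133 135 136 135 134 134 120 119  90  51  44  47  54  84 116 162 179
  141 130 134 135 137 136 135]
 [135 134 135 135 134 133 133 115  90  62  47  47  49  50  55  97 159 177
  137 127 134 137 135 134 135]
 [134 134 134 135 135 134 134 123 103  72  50  48  51  50  44  74 154 177
  132 125 136 137 137 136 132]
 [137 135 1
[... 2995 characters left out ...]
 188 186
  181 173]
 [156 154 153 154 162 177 184 180 176 174 170 168 166 162 160 160 159 159
  154 145]
 [155 154 153 154 157 161 160 158 158 157 150 141 136 130 128 129 134 142
  143 141]
 [154 153 152 154 151 145 136 128 127 132 128 117 111 109 107 115 135 158
  167 169]
 [154 153 152 153 152 144 128 112 107 113 112 102  97  95  97 110 141 172
  186 187]
 [154 154 153 153 151 142 123 103  96  97  98  93  92  91  92 102 134 168
  184 186]
 [154 154 153 153 150 142 119  98  91  91  91  90  90  89  90  97 122 156
  173 178]
 [155 155 154 153 151 144 126 102  92  91  90  90  89  89  90  94 114 143
  163 169]
 [155 155 155 153 152 147 134 108  93  90  90  91  91  91  92  94 107 130
  151 158]]
```

```bash
cat > plan.py <<'E'
import numpy as np
from scipy.spatial.transform import Rotation as Ro
from rig import readout
O=np.array([625.5,160.0]); PSI=-0.0353
def st(x,y,o=None,psi=None):
    o=O if o is None else o; p=PSI if psi is None else psi
    c,s=np.cos(p),np.sin(p); return o+np.array([c*x-s*y,s*x+c*y])
def go(*wps):
    s=readout.sense(); R0=Ro.from_euler("xyz",s["tcp_rot"]); p0=s["eef_pos"]
    print("t",round(s["clock"],2),"pos",p0.round(1),"rpy",s["tcp_rot"].round(3),"F",s["contact_force"].round(1),"op",round(s["opening"],2))
    for x,y,z,yaw in wps:
        d=R0.inv().apply(np.array([x,y,z])-p0)/10; r=(R0.inv()*Ro.from_euler("xyz",[np.pi,0,yaw])).as_rotvec()
        print("  tr",d.round(2).tolist(),"rot",r.round(3).tolist())
E
python3 -c "
from plan import *
go((480,350,330,2.9),(502,118.3,300,3.106),(502,118.3,235,3.106))"
```

```text
t 0.1 pos [225.2 582.8 404. ] rpy [-3.14   0.     2.773] F [ 0.7 -0.5 -0.1] op 1.0
  tr [-32.15, -12.52, 7.42] rot [-0.001, -0.0, -0.127]
  tr [-42.56, -33.34, 10.45] rot [-0.001, -0.0, -0.333]
  tr [-42.56, -33.33, 16.95] rot [-0.001, -0.0, -0.333]
```

>>> step_arm(deltas=[{"translation":[-10.7,-4.2,2.5],"rot":[-0.001,0,-0.1]},{"translation":[-16,-6.2,3.7],"rot":[-0.001,0,-0.127]},{"translation":[-24,-10,5.5],"rot":[-0.001,0,-0.2]},{"translation":[-32.1,-15,7.4],"rot":[-0.001,0,-0.333]},{"translation":[-37,-23,9],"rot":[-0.001,0,-0.333]},{"translation":[-42.56,-29,10.4],"rot":[-0.001,0,-0.333]},{"translation":[-42.56,-33.3,10.4],"rot":[-0.001,0,-0.333]},{"translation":[-42.56,-33.3,10.4],"rot":[-0.001,0,-0.333]}], grip=0)

```text
clock: 1.1
eef_pos: [485.3, 179.4, 310.2]
tcp_rot: [3.141, 0.0, 3.106]
contact_force: [1.1, 0.1, -0.3]
opening: 1.001
```

```bash
python3 -c "
from plan import *
go((502,118.3,300,3.106),(502,118.3,235,3.106))
from h import *
t=shot('top','1'); s=shot('side','1'); crop(t,'t3',205,110,375,235,4.5);crop(s,'s3',240,110,400,230,5)
cv2.imwrite('pics/t3f.png',t['image'][:,:,::-1])"
```

```text
t 1.1 pos [485.3 179.4 310.2] rpy [3.141 0.    3.106] F [ 1.1  0.1 -0.3] op 1.0
  tr [-1.88, -6.05, 1.02] rot [0.001, 0.0, -0.0]
  tr [-1.88, -6.05, 7.52] rot [0.001, 0.0, -0.0]
```

View pics/s3.png

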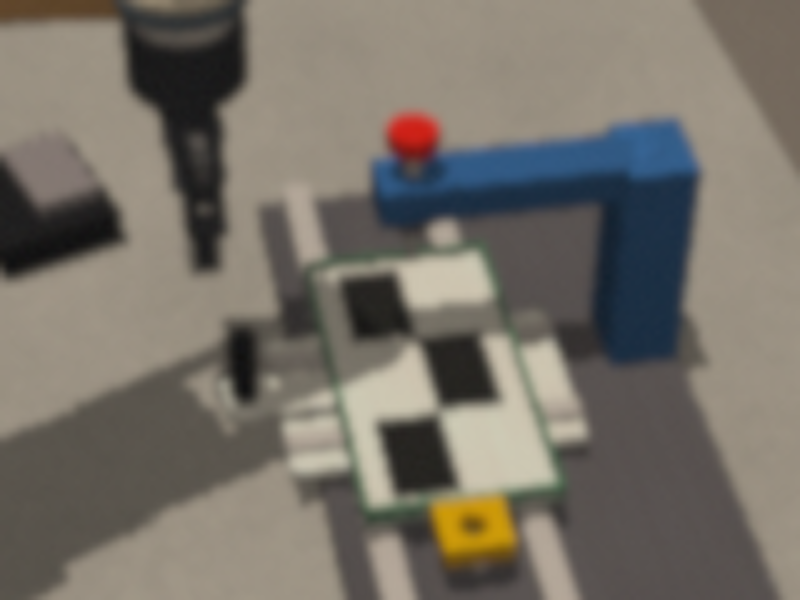

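View pics/t3f.png

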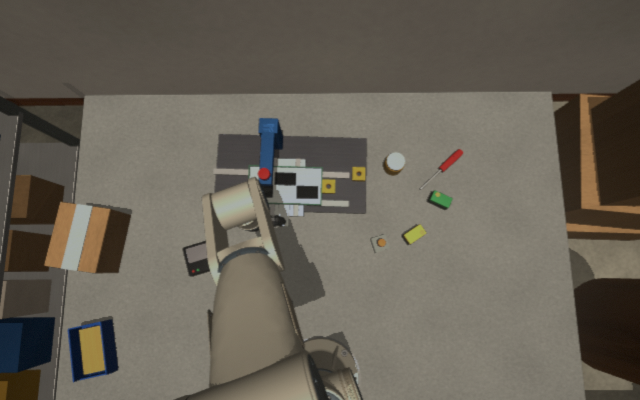

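>>> step_arm(deltas=[{"translation":[0,0,0],"rot":[0,0,0]},{"translation":[0,0,0],"rot":[0,0,0]},{"translation":[0,0,0],"rot":[0,0,0]}])

```text
clock: 1.58
eef_pos: [484.8, 182.6, 310.8]
tcp_rot: [3.14, 0.0, 3.108]
contact_force: [0.2, 0.0, 0.3]
opening: 1.001
```

>>> step_arm(deltas=[{"translation":[-1.6,-3.2,1],"rot":[0,0,0]},{"translation":[-1.6,-6.4,1],"rot":[0,0,0]},{"translation":[-1.6,-6.4,3.5],"rot":[0,0,0]},{"translation":[-1.6,-6.4,7.5],"rot":[0,0,0]},{"translation":[-1.6,-6.4,7.5],"rot":[0,0,0]},{"translation":[-1.6,-6.4,7.5],"rot":[0,0,0]}])

```text
clock: 2.33
eef_pos: [499.1, 117.6, 236.5]
tcp_rot: [3.14, 0.001, 3.107]
contact_force: [0.2, 0.1, -0.1]
opening: 0.999
```

```bash
python3 -c "
from plan import *
go((502,118.3,235,3.106))
from h import *
s=shot('side','1'); crop(s,'s4',240,110,400,230,5)"
```

```text
t 2.33 pos [499.1 117.6 236.5] rpy [3.140e+00 1.000e-03 3.107e+00] F [ 0.2  0.1 -0.1] op 1.0
  tr [-0.28, 0.08, 0.15] rot [0.001, 0.001, 0.001]
```

View pics/s4.png

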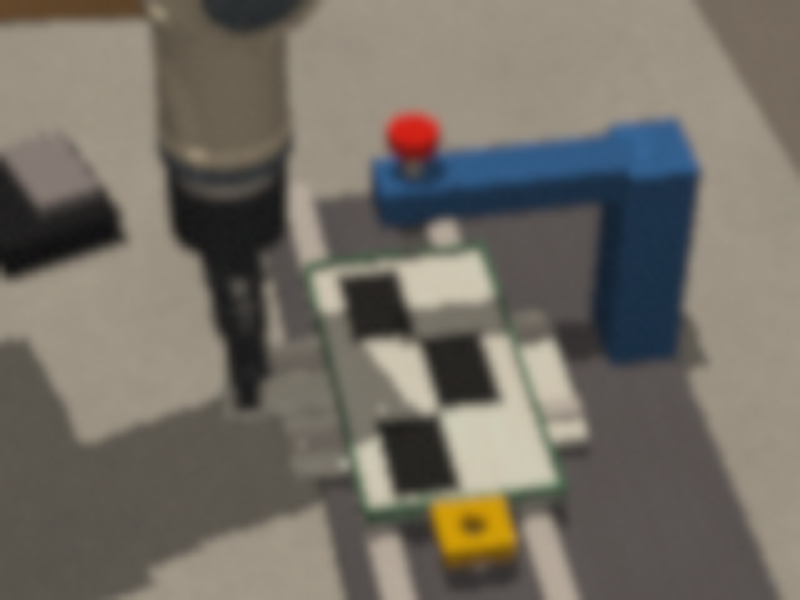

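>>> step_arm(deltas=[{"translation":[-0.28,0.08,0],"rot":[0,0,0]},{"translation":[-0.28,0.08,0],"rot":[0,0,0]},{"translation":[-0.28,0.08,0],"rot":[0,0,0]},{"translation":[-0.28,0.08,0],"rot":[0,0,0]},{"translation":[-0.28,0.08,0],"rot":[0,0,0]},{"translation":[-0.28,0.08,0],"rot":[0,0,0]},{"translation":[-0.28,0.08,0],"rot":[0,0,0]}], grip=255, squeeze=30)

```text
clock: 3.25
eef_pos: [501.6, 117.6, 235.9]
tcp_rot: [3.14, 0.0, 3.106]
contact_force: [-2.3, 1.1, 6.2]
opening: 0.223
```

>>> step_arm(deltas=[{"translation":[-1.5,-2.5,0],"rot":[0,0,0]},{"translation":[-3,-5,0],"rot":[0,0,0]},{"translation":[-4,-7.5,0],"rot":[0,0,0]},{"translation":[-4.7,-9.5,0],"rot":[0,0,0]},{"translation":[-4.7,-9.5,0],"rot":[0,0,0]},{"translation":[-4.7,-9.5,0],"rot":[0,0,0]}])

```text
clock: 4.0
eef_pos: [545.9, 20.4, 236.0]
tcp_rot: [3.141, 0.002, 3.105]
contact_force: [0.6, -2.7, 6.1]
opening: 0.225
```

>>> step_arm(deltas=[{"translation":[-0.2,0,0],"rot":[0,0,0]},{"translation":[-0.4,0,0],"rot":[0,0,0]},{"translation":[-0.6,0,0],"rot":[0,0,0]},{"translation":[-0.6,0,0],"rot":[0,0,0]}])

```text
clock: 4.5
eef_pos: [550.0, 20.8, 235.9]
tcp_rot: [3.141, -0.003, 3.106]
contact_force: [-8.7, -1.1, 15.9]
opening: 0.228
```

>>> step_arm(deltas=[{"translation":[0,-0.3,0],"rot":[0,0,0]},{"translation":[0,-0.6,0],"rot":[0,0,0]},{"translation":[0,-0.9,0],"rot":[0,0,0]},{"translation":[0,-0.9,0],"rot":[0,0,0]}])

```text
clock: 5.0
eef_pos: [549.7, 13.1, 235.9]
tcp_rot: [3.138, -0.003, 3.105]
contact_force: [-7.9, 11.2, 14.7]
opening: 0.228
```

>>> step_arm(deltas=[{"translation":[0,0,0],"rot":[0,0,0]},{"translation":[0,0,0],"rot":[0,0,0]},{"translation":[0,0,0],"rot":[0,0,0]},{"translation":[0,0,-3],"rot":[0,0,0]},{"translation":[0,0,-7],"rot":[0,0,0]},{"translation":[0,0,-10],"rot":[0,0,0]},{"translation":[0,0,-10],"rot":[0,0,0]}], grip=0)

```text
clock: 5.88
eef_pos: [551.7, 11.5, 337.7]
tcp_rot: [3.14, 0.005, 3.106]
contact_force: [0.5, -0.5, -0.8]
opening: 1.0
```

```bash
python3 -c "
from h import *
t=shot('top','2'); s=shot('side','2'); crop(t,'t4',250,130,400,230,5);crop(s,'s4b',270,130,410,260,4.5)"
```

```text
(no output)
```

View pics/s4b.png

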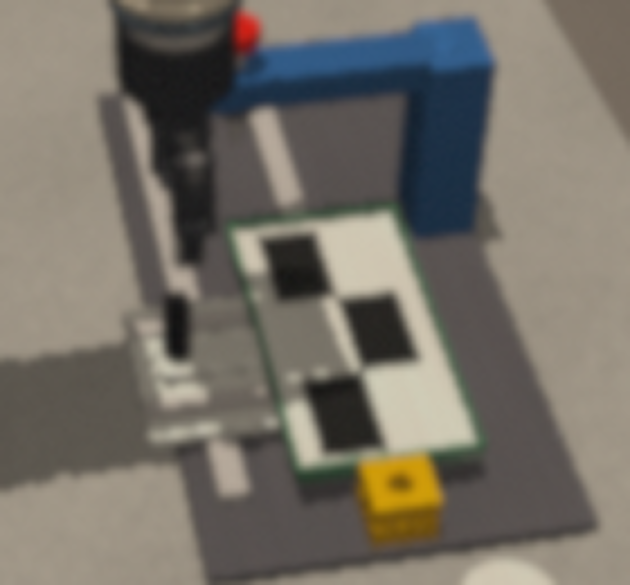

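View pics/t4.png

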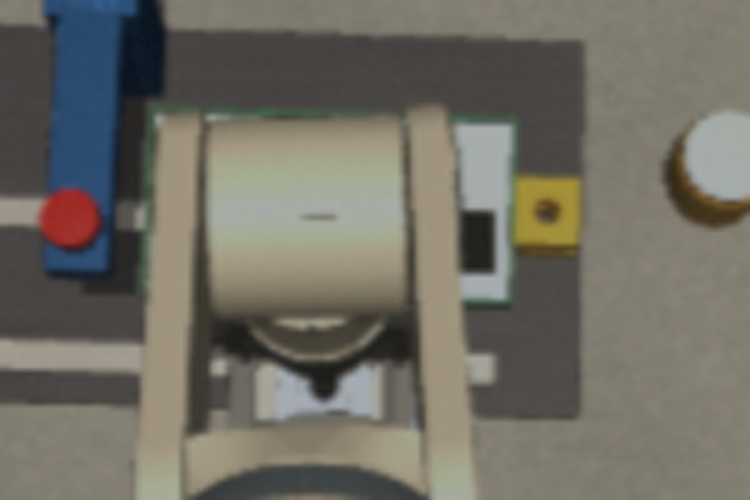

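```bash
cat >> meas.py <<'E'
COL={"yellow":((20,90,90),(34,255,255),(28,32)),"green":((40,90,40),(85,255,255),None)}
OFF={"yellow":(-22,8),"green":(18,-8)}
def packs(t,roi,z=45,names=("yellow","green")):
    for nm in names:
        lo,hi,_=COL[nm]
        bs=[b for b in blobs(t,lo,hi,90,roi)]
        for b in bs:
            c=max(cv2.findContours(b[2].astype(np.uint8),cv2.RETR_EXTERNAL,cv2.CHAIN_APPROX_NONE)[0],key=len)
            P=plane(t,c[:,0],z)[:,:2].astype(np.float32); r=cv2.minAreaRect(P)
            w,h=r[1]; a=np.radians(r[2])+(0 if w>h else np.pi/2)
            print(nm,"px",b[1].round(1),"centre",np.round(r[0],1),"size",np.round(r[1],1),"long axis yaw",round(float(a),3))
E
python3 -c "
from meas import *
packs(load('top2.npz'),(380,180,480,270))
from plan import *
go((500,-200,340,2.141),(458.3,-317.8,300,2.141),(458.3,-317.8,185,2.141))"
```

```text
yellow px [414.6 233.7] centre [ 458.5 -317.7] size [38.4 68.2] long axis yaw 2.16
green px [440.8 199.3] centre [ 574.9 -410.3] size [68.2 38.4] long axis yaw 1.131
t 5.97 pos [550.6  11.5 335.1] rpy [ 3.141 -0.     3.106] F [ 0.3 -0.2  0.3] op 1.0
  tr [4.3, -21.32, -0.51] rot [0.001, -0.001, 0.965]
  tr [8.04, -33.25, 3.48] rot [0.001, -0.001, 0.965]
  tr [8.04, -33.26, 14.98] rot [0.001, -0.001, 0.965]
```

>>> step_arm(deltas=[{"translation":[1.3,-5.5,0],"rot":[0,0,0.18]},{"translation":[2.6,-11,0],"rot":[0,0,0.36]},{"translation":[4,-16.5,0],"rot":[0,0,0.54]},{"translation":[5.3,-22,0],"rot":[0,0,0.72]},{"translation":[6.6,-27.5,0],"rot":[0,0,0.9]},{"translation":[8.04,-33.25,3.5],"rot":[0,0,0.955]},{"translation":[8.04,-33.25,3.5],"rot":[0,0,0.955]},{"translation":[8.04,-33.25,3.5],"rot":[0,0,0.955]}])

```text
clock: 6.98
eef_pos: [458.1, -317.6, 298.8]
tcp_rot: [-3.141, -0.004, 2.15]
contact_force: [-0.2, 0.8, 0.0]
opening: 0.999
```

```bash
python3 -c "
from plan import *
go((458.4,-317.8,300,2.15),(458.4,-317.8,184,2.15))
from meas import *
t=shot('top','3');packs(t,(380,180,480,270))"
```

```text
t 6.97 pos [ 458.1 -317.6  298.8] rpy [-3.141 -0.004  2.15 ] F [-0.2  0.8  0. ] op 1.0
  tr [-0.04, 0.02, -0.12] rot [-0.0, -0.004, 0.0]
  tr [-0.08, 0.02, 11.48] rot [-0.0, -0.004, 0.0]
yellow px [410.8 234.1] centre [ 462.3 -302.8] size [31.9 63.2] long axis yaw 2.67
```

>>> step_arm(deltas=[{"translation":[0,0,5],"rot":[0,0,0]},{"translation":[-0.05,0,9],"rot":[0,-0.002,0]},{"translation":[-0.05,0,11.5],"rot":[0,-0.002,0]},{"translation":[-0.05,0,11.5],"rot":[0,-0.002,0]}])

```text
clock: 7.52
eef_pos: [459.0, -316.3, 184.1]
tcp_rot: [-3.141, -0.002, 2.153]
contact_force: [0.0, 1.1, 1.2]
opening: 1.0
```

>>> step_arm(deltas=[{"translation":[0,0,0],"rot":[0,0,0]},{"translation":[0,0,0],"rot":[0,0,0]},{"translation":[0,0,0],"rot":[0,0,0]},{"translation":[0,0,0],"rot":[0,0,0]},{"translation":[0,0,0],"rot":[0,0,0]}], grip=255, squeeze=40)

```text
clock: 8.15
eef_pos: [459.3, -318.3, 186.6]
tcp_rot: [3.14, 0.003, 2.151]
contact_force: [0.2, 1.8, 7.0]
opening: 0.463
```

>>> step_arm(deltas=[{"translation":[0,0,-5],"rot":[0,0,0]},{"translation":[0,0,-10],"rot":[0,0,0]},{"translation":[0,0,-14.5],"rot":[0,0,0]},{"translation":[0,0,-14.5],"rot":[0,0,0]},{"translation":[0,0,-14.5],"rot":[0,0,0]}])

```text
clock: 8.78
eef_pos: [458.3, -317.7, 329.9]
tcp_rot: [3.141, 0.001, 2.151]
contact_force: [0.2, 0.3, -2.3]
opening: 0.464
```

```bash
python3 -c "
from plan import *
go((560,-160,331,1.8),(696.6,7.8,331,1.536),(696.6,7.8,260,1.536))"
```

```text
t 8.78 pos [ 458.3 -317.7  329.9] rpy [3.141e+00 1.000e-03 2.151e+00] F [ 0.2  0.3 -2.3] op 0.46
  tr [7.62, 17.15, -0.1] rot [0.001, 0.001, 0.351]
  tr [14.17, 37.77, -0.1] rot [0.001, 0.001, 0.615]
  tr [14.18, 37.77, 7.0] rot [0.001, 0.001, 0.615]
```

>>> step_arm(deltas=[{"translation":[2,5.4,0],"rot":[0,0,0.1]},{"translation":[4,10.8,0],"rot":[0,0,0.2]},{"translation":[6,16.2,0],"rot":[0,0,0.3]},{"translation":[8,21.6,0],"rot":[0,0,0.4]},{"translation":[10,27,0],"rot":[0,0,0.5]},{"translation":[12.2,32.4,0],"rot":[0,0,0.6]},{"translation":[14.17,37.77,0],"rot":[0,0,0.615]},{"translation":[14.17,37.77,0],"rot":[0,0,0.615]}])

```text
clock: 9.78
eef_pos: [698.1, 11.0, 327.7]
tcp_rot: [-3.141, -0.0, 1.539]
contact_force: [-0.8, -0.9, -2.1]
opening: 0.46
```

>>> step_arm(deltas=[{"translation":[0,0,2],"rot":[0,0,0]},{"translation":[0,0,5],"rot":[0,0,0]},{"translation":[0,0,7],"rot":[0,0,0]},{"translation":[0,0,7],"rot":[0,0,0]},{"translation":[0,0,7],"rot":[0,0,0]}])

```text
clock: 10.4
eef_pos: [697.2, 7.0, 260.7]
tcp_rot: [3.14, 0.001, 1.535]
contact_force: [0.7, 0.2, -2.3]
opening: 0.461
```

```bash
python3 -c "
from plan import *
go((696.6,7.8,232,1.536))
from h import *
s=shot('side','4'); crop(s,'s5',270,110,410,260,4.5)"
```

```text
t 10.4 pos [697.2   7.  260.7] rpy [3.140e+00 1.000e-03 1.535e+00] F [ 0.7  0.2 -2.3] op 0.46
  tr [0.08, -0.07, 2.87] rot [0.002, 0.001, -0.001]
```

View pics/s5.png

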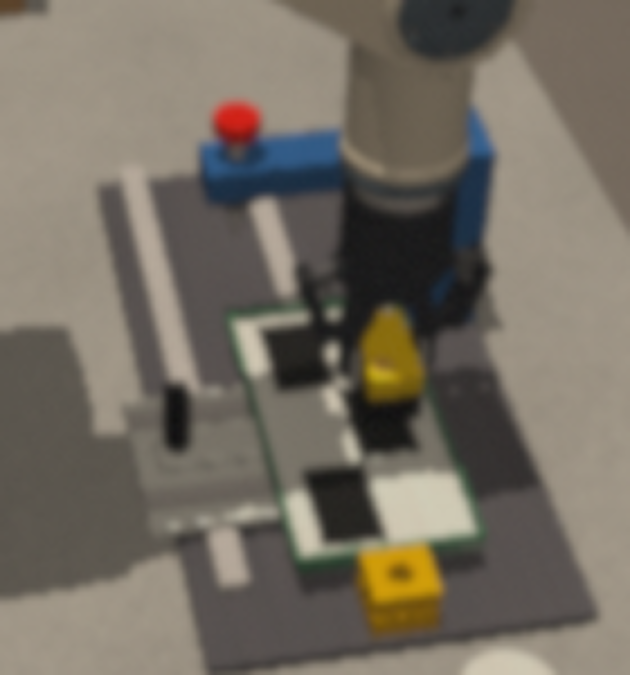

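>>> step_arm(deltas=[{"translation":[0,0,1.5],"rot":[0,0,0]},{"translation":[0,0,2.4],"rot":[0,0,0]},{"translation":[0,0,2.8],"rot":[0,0,0]},{"translation":[0,0,2.9],"rot":[0,0,0]},{"translation":[0,0,2.9],"rot":[0,0,0]}])

```text
clock: 11.08
eef_pos: [697.2, 7.5, 231.4]
tcp_rot: [3.14, 0.001, 1.536]
contact_force: [-0.0, -0.3, -1.5]
opening: 0.461
```

>>> step_arm(deltas=[{"translation":[0,0,0.15],"rot":[0,0,0]},{"translation":[0,0,0.15],"rot":[0,0,0]}])

```text
clock: 11.32
eef_pos: [697.4, 7.5, 230.5]
tcp_rot: [3.139, 0.001, 1.536]
contact_force: [-1.2, 1.0, 3.6]
opening: 0.465
```

>>> step_arm(deltas=[{"translation":[0,0,0],"rot":[0,0,0]},{"translation":[0,0,0],"rot":[0,0,0]},{"translation":[0,0,0],"rot":[0,0,0]}], grip=60)

```text
clock: 11.7
eef_pos: [697.1, 7.5, 229.7]
tcp_rot: [3.14, 0.001, 1.536]
contact_force: [-0.3, 0.1, 0.0]
opening: 0.766
```

>>> step_arm(deltas=[{"translation":[0,0,-3],"rot":[0,0,0]},{"translation":[0,0,-7],"rot":[0,0,0]},{"translation":[0,0,-11],"rot":[0,0,0]},{"translation":[0,0,-12],"rot":[0,0,0]},{"translation":[0,0,-12],"rot":[0,0,0]}])

```text
clock: 12.32
eef_pos: [696.9, 7.6, 350.0]
tcp_rot: [3.139, 0.001, 1.536]
contact_force: [0.6, 0.5, 0.2]
opening: 0.765
```

```bash
python3 -c "
from plan import *
from meas import *
t=shot('top','5');s=shot('side','5');crop(s,'s6',270,110,410,260,4.5)
packs(t,(380,180,480,270),45)
go((600,-250,340,1.3),(574.9,-410.4,300,1.12))"
```

```text
green px [444.5 208.5] centre [ 543.3 -420.7] size [66.6 37.1] long axis yaw 1.082
t 12.43 pos [696.4   7.6 348.2] rpy [-3.141e+00  1.000e-03  1.536e+00] F [ 0.1 -0.5 -1.1] op 0.76
  tr [-26.08, -8.74, 0.84] rot [-0.001, 0.001, 0.236]
  tr [-42.19, -10.68, 4.86] rot [-0.001, 0.001, 0.416]
```

View pics/s6.png

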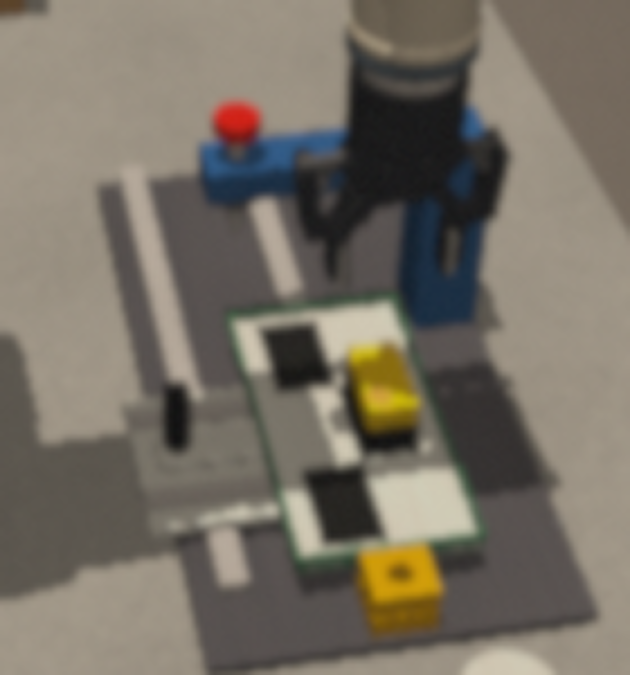

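```bash
python3 -c "
from meas import *
t=load('top5.npz');s=load('side5.npz');crop(t,'t7',400,140,500,240,5);crop(s,'s7',300,270,420,370,5)
from plan import *
go((600,-250,340,1.3),(543.3,-420.7,300,1.082))"
```

```text
t 12.43 pos [696.4   7.6 348.2] rpy [-3.141e+00  1.000e-03  1.536e+00] F [ 0.1 -0.5 -1.1] op 0.76
  tr [-26.08, -8.74, 0.84] rot [-0.001, 0.001, 0.236]
  tr [-43.33, -13.8, 4.86] rot [-0.001, 0.001, 0.454]
```

View pics/t7.png

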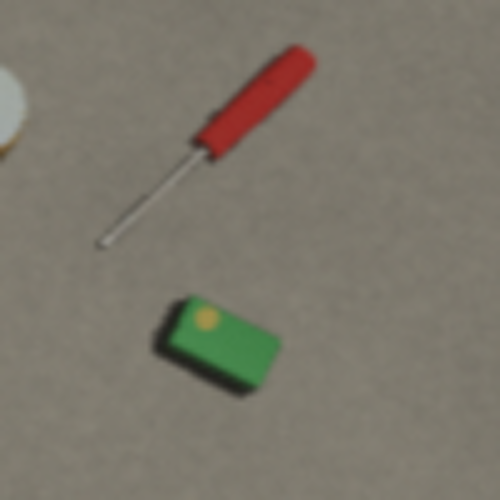

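View pics/s7.png

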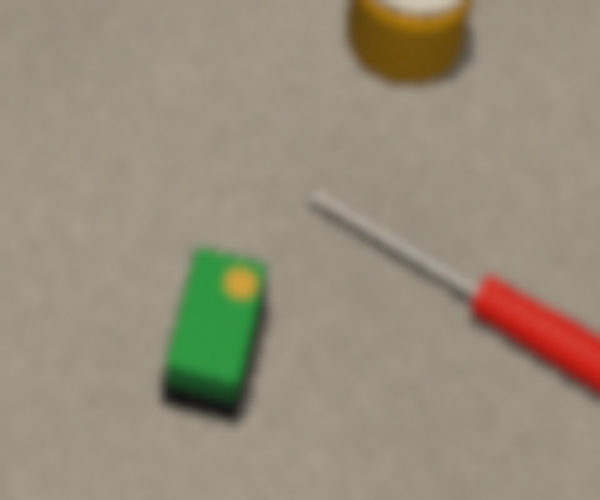

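>>> step_arm(deltas=[{"translation":[-5.5,-1.8,0.3],"rot":[0,0,0.07]},{"translation":[-11,-3.6,0.6],"rot":[0,0,0.14]},{"translation":[-16.5,-5.4,0.8],"rot":[0,0,0.22]},{"translation":[-22,-7.2,0.8],"rot":[0,0,0.3]},{"translation":[-27.5,-9,0.8],"rot":[0,0,0.37]},{"translation":[-33,-10.8,0.8],"rot":[0,0,0.454]},{"translation":[-38.5,-12.5,2.8],"rot":[0,0,0.454]},{"translation":[-43.3,-13.8,4.8],"rot":[0,0,0.454]}], grip=0)

```text
clock: 13.42
eef_pos: [542.6, -422.0, 299.8]
tcp_rot: [-3.141, -0.0, 1.081]
contact_force: [1.3, -0.0, -0.4]
opening: 1.002
```

>>> step_arm(deltas=[{"translation":[0,0,0],"rot":[0,0,0]},{"translation":[0,0,0],"rot":[0,0,0]}])

```text
clock: 13.68
eef_pos: [543.6, -420.0, 300.5]
tcp_rot: [-3.141, -0.001, 1.081]
contact_force: [-0.2, 0.7, 0.3]
opening: 0.996
```

```bash
python3 -c "
from plan import *
go((543.3,-420.7,185,1.082))
from h import *
s=shot('side','6');crop(s,'s8',280,240,440,360,5)"
```

```text
t 13.68 pos [ 543.6 -420.   300.5] rpy [-3.141e+00 -1.000e-03  1.081e+00] F [-0.2  0.7  0.3] op 1.0
  tr [-0.09, 0.01, 11.55] rot [-0.001, -0.001, -0.001]
```

View pics/s8.png

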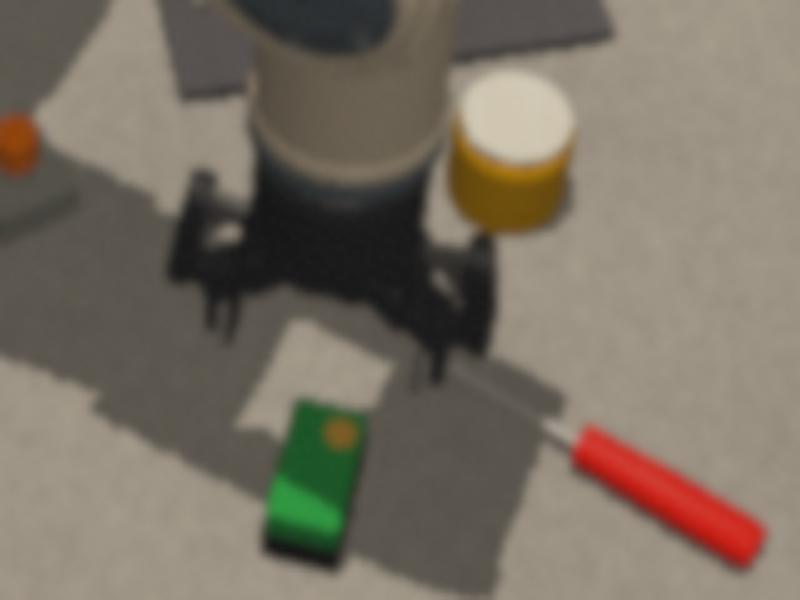

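>>> step_arm(deltas=[{"translation":[0,0,5],"rot":[0,0,0]},{"translation":[-0.05,0,9],"rot":[0,0,0]},{"translation":[-0.05,0,11.5],"rot":[0,0,0]},{"translation":[-0.05,0,11.5],"rot":[0,0,0]},{"translation":[-0.05,0,11.5],"rot":[0,0,0]}])

```text
clock: 14.35
eef_pos: [544.8, -420.5, 188.2]
tcp_rot: [3.138, 0.0, 1.083]
contact_force: [0.1, -0.1, 0.7]
opening: 1.002
```

>>> step_arm(deltas=[{"translation":[0,0,0],"rot":[0,0,0]},{"translation":[0,0,0],"rot":[0,0,0]},{"translation":[0,0,0],"rot":[0,0,0]},{"translation":[0,0,0],"rot":[0,0,0]},{"translation":[0,0,0],"rot":[0,0,0]}], grip=255, squeeze=40)

```text
clock: 14.98
eef_pos: [544.2, -421.1, 187.9]
tcp_rot: [3.139, 0.0, 1.082]
contact_force: [0.1, 1.1, 6.3]
opening: 0.462
```

>>> step_arm(deltas=[{"translation":[0,0,-5],"rot":[0,0,0]},{"translation":[0,0,-10],"rot":[0,0,0]},{"translation":[0,0,-14.5],"rot":[0,0,0]},{"translation":[0,0,-14.5],"rot":[0,0,0]},{"translation":[0,0,-14.5],"rot":[0,0,0]}])

```text
clock: 15.6
eef_pos: [543.2, -420.5, 330.9]
tcp_rot: [3.142, -0.0, 1.082]
contact_force: [-1.0, 0.4, -1.4]
opening: 0.461
```

```bash
python3 -c "
from plan import *
T=np.array([674.6,8.6]); p=st(-22,-76,T); print(p)
go((600,-250,340,1.3),(*p,331,1.536),(*p,260,1.536))"
```

```text
[649.9314627  -66.57621477]
t 15.6 pos [ 543.2 -420.5  330.9] rpy [ 3.142 -0.     1.082] F [-1.   0.4 -1.4] op 0.46
  tr [17.72, -2.99, -0.91] rot [0.0, -0.0, -0.218]
  tr [36.26, -7.2, -0.0] rot [0.0, -0.0, -0.454]
  tr [36.26, -7.2, 7.1] rot [0.0, -0.0, -0.454]
```

>>> step_arm(deltas=[{"translation":[5.2,-1,0],"rot":[0,0,-0.07]},{"translation":[10.4,-2,0],"rot":[0,0,-0.14]},{"translation":[15.6,-3,0],"rot":[0,0,-0.2]},{"translation":[20.8,-4.1,0],"rot":[0,0,-0.27]},{"translation":[26,-5.1,0],"rot":[0,0,-0.34]},{"translation":[31.2,-6.2,0],"rot":[0,0,-0.454]},{"translation":[36.26,-7.2,0],"rot":[0,0,-0.454]},{"translation":[36.26,-7.2,0],"rot":[0,0,-0.454]}])

```text
clock: 16.6
eef_pos: [650.5, -63.5, 329.4]
tcp_rot: [-3.14, -0.0, 1.54]
contact_force: [-0.0, -0.1, -1.1]
opening: 0.464
```

>>> step_arm(deltas=[{"translation":[0,0,2],"rot":[0,0,0]},{"translation":[0,0,5],"rot":[0,0,0]},{"translation":[0,0,7],"rot":[0,0,0]},{"translation":[0,0,7],"rot":[0,0,0]},{"translation":[0,0,7],"rot":[0,0,0]}])

```text
clock: 17.23
eef_pos: [650.8, -67.5, 262.1]
tcp_rot: [3.14, 0.001, 1.535]
contact_force: [-0.3, -0.1, -1.6]
opening: 0.466
```

```bash
python3 -c "
from plan import *
go((649.9,-66.6,232,1.536))
from h import *
s=shot('side','7'); crop(s,'s9',270,110,410,260,4.5)"
```

```text
t 17.23 pos [650.8 -67.5 262.1] rpy [3.140e+00 1.000e-03 1.535e+00] F [-0.3 -0.1 -1.6] op 0.47
  tr [0.09, -0.1, 3.01] rot [0.002, 0.001, -0.001]
```

View pics/s9.png

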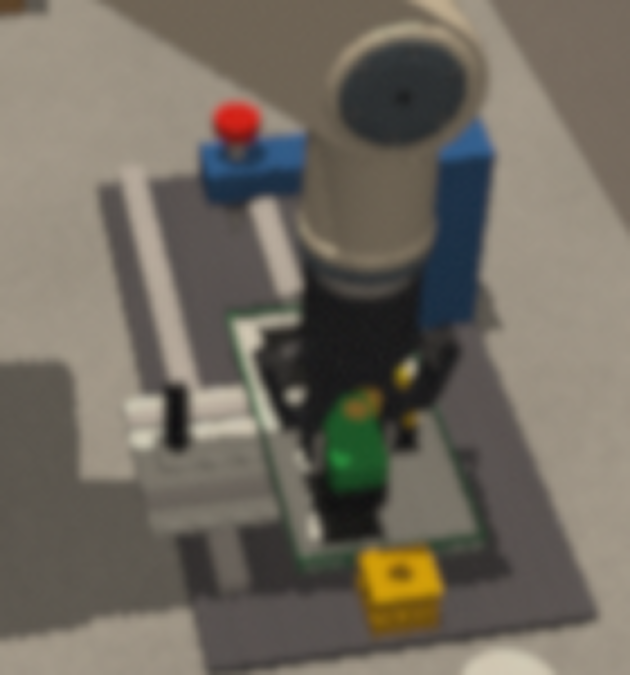

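>>> step_arm(deltas=[{"translation":[0,-0.05,1.5],"rot":[0,0,0]},{"translation":[0,-0.05,2.5],"rot":[0,0,0]},{"translation":[0,-0.05,2.9],"rot":[0,0,0]},{"translation":[0,-0.05,3],"rot":[0,0,0]},{"translation":[0,-0.05,3.05],"rot":[0,0,0]},{"translation":[0,-0.05,3.05],"rot":[0,0,0]}])

```text
clock: 18.02
eef_pos: [649.7, -66.8, 231.6]
tcp_rot: [-3.142, 0.001, 1.536]
contact_force: [-4.5, 1.5, 4.5]
opening: 0.464
```

>>> step_arm(deltas=[{"translation":[0,0,0],"rot":[0,0,0]},{"translation":[0,0,0],"rot":[0,0,0]},{"translation":[0,0,0],"rot":[0,0,0]}], grip=60)

```text
clock: 18.4
eef_pos: [650.2, -66.9, 231.3]
tcp_rot: [3.14, 0.001, 1.536]
contact_force: [-0.8, 0.1, -0.8]
opening: 0.764
```

>>> step_arm(deltas=[{"translation":[0,0,-3],"rot":[0,0,0]},{"translation":[0,0,-7],"rot":[0,0,0]},{"translation":[0,0,-11],"rot":[0,0,0]},{"translation":[0,0,-12],"rot":[0,0,0]},{"translation":[0,0,-12],"rot":[0,0,0]}])

```text
clock: 19.02
eef_pos: [649.9, -66.8, 351.5]
tcp_rot: [3.139, 0.001, 1.536]
contact_force: [0.1, 0.6, 0.0]
opening: 0.767
```

```bash
python3 -c "
from plan import *
h=(549.7,13.1)
go((500,-60,340,2.3),(*h,330,3.106))"
```

```text
t 19.02 pos [649.9 -66.8 351.5] rpy [3.139e+00 1.000e-03 1.536e+00] F [0.1 0.6 0. ] op 0.77
  tr [0.16, -15.01, 1.12] rot [0.002, 0.002, -0.764]
  tr [7.64, -10.3, 2.12] rot [0.001, 0.002, -1.57]
```

>>> step_arm(deltas=[{"translation":[-1.3,-4.5,0],"rot":[0,0,-0.18]},{"translation":[-2.6,-9,0],"rot":[0,0,-0.36]},{"translation":[-4,-14,0],"rot":[0,0,-0.54]},{"translation":[-5.3,-18,0],"rot":[0,0,-0.72]},{"translation":[-6.6,-21.5,0],"rot":[0,0,-0.9]},{"translation":[-6.6,-21.5,0],"rot":[0,0,-1.08]},{"translation":[-6.6,-21.5,0],"rot":[0,0,-1.26]},{"translation":[-6.6,-21.5,0],"rot":[0,0,-1.44]}])

```text
clock: 20.02
eef_pos: [432.0, -125.2, 349.5]
tcp_rot: [-3.141, -0.001, 2.981]
contact_force: [1.0, -0.5, 0.7]
opening: 0.767
```

```bash
python3 -c "
from plan import *
from meas import *
t=shot('top','8');s=shot('side','8');crop(t,'t8',250,130,400,230,5);crop(s,'s10',270,110,410,260,4.5)
packs(t,(260,130,345,200),89)
go((549.7,13.1,330,3.106))"
```

```text
yellow px [315.8 161. ] centre [697.3   6.9] size [66.1 34.1] long axis yaw 1.562
green px [336.8 175.8] centre [647.6 -60.1] size [49.4 37. ] long axis yaw 1.562
t 20.12 pos [ 432.2 -125.1  349.6] rpy [-3.141e+00 -1.000e-03  2.978e+00] F [-0.8  0.4  0.4] op 0.76
  tr [-9.35, 15.55, 1.95] rot [-0.0, -0.001, -0.128]
```

View pics/t8.png

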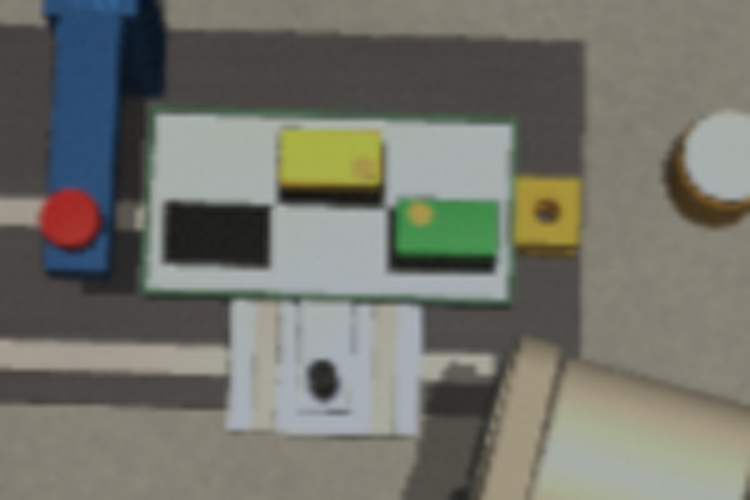

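View pics/s10.png

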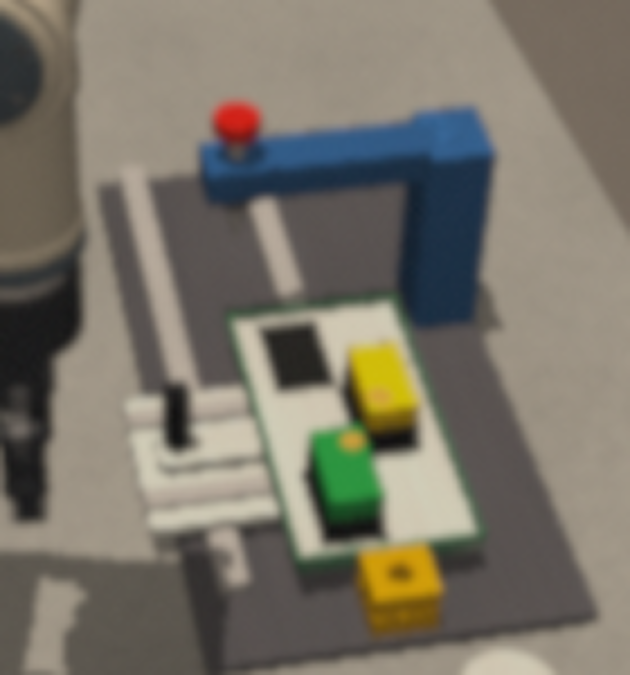

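```bash
python3 -c "
from meas import *
t=load('top8.npz');s=load('side8.npz')
h=hsv(t)
print(h[158:168,316:328,0]);print(h[167:178,329:340,0])
print(hsv(t)[158:168,316:328,1])
print(hsv(s)[192:206,348:362,0]); print(hsv(s)[203:212,340:355,0])
print(plane(t,[[322.3,162.9],[334,172.6]],89))
"
```

```text
[[32 32 32 32 32 32 32 32 32 31 32 65]
 [32 32 32 32 32 32 32 32 32 30 30 55]
 [32 32 32 32 32 31 31 31 31 30 29 66]
 [32 32 32 32 31 29 27 29 30 29 27 78]
 [32 32 32 31 28 25 24 24 27 27 27 78]
 [32 32 32 32 28 24 24 24 26 27 27 72]
 [32 32 32 32 28 25 24 24 26 26 26 72]
 [31 31 31 31 29 27 26 26 28 27 26 66]
 [27 28 29 29 30 29 28 29 29 27 25 84]
 [24 25 25 25 26 26 25 26 26 25 27 84]]
[[90 94 94 94 90 90 90 90 94 94 94]
 [94 90 87 87 90 90 90 90 90 94 86]
 [83 73 70 65 62 68 72 75 75 78 77]
 [68 65 61 45 39 43 52 61 64 64 64]
 [64 63 51 31 25 26 34 50 62 63 64]
 [64 61 42 28 25 25 26 41 59 64 64]
 [63 62 49 31 25 25 27 44 61 64 64]
 [63 63 59 42 32 30 38 54 63 64 64]
 [63 64 64 60 54 55 60 63 63 64 64]
 [64 64 64 64 63 63 64 63 64 64 64]
 [64 64 64 64 63 63 64 63 63 63 63]]
[[154 152 152 153 154 153 153 152 151 144  58  10]
 [152 152 153 152 153 152 152 154 152 150  93  10]
 [152 152 152 151 150 150 149 151 151 152 103   9]
 [151 152 151 152 150 145 144 144 147 150  98   9]
 [150 151 150 149 143 141 142 141 144 154 104   9]
 [150 151 149 148 140 141 139 139 141 152 105   9]
 [149 
[... 647 characters left out ...]
]
 [30 27 23 24 25 24 24 24 23 23 23 23 23 22]
 [51 52 31 23 23 23 23 23 23 23 23 23 23 21]
 [53 55 46 27 23 23 23 23 22 22 22 22 22 21]
 [41 43 44 36 24 22 22 22 22 22 23 20 21 20]]
[[23 23 23 23 23 25 30 40 51 52 31 23 23 23 23]
 [29 32 33 35 36 39 44 48 53 55 46 27 23 23 23]
 [46 48 49 51 52 50 45 41 41 43 44 36 24 22 22]
 [57 59 60 60 57 47 34 27 27 29 33 34 28 23 20]
 [63 65 64 64 57 41 27 23 22 23 25 32 41 34 12]
 [64 66 66 65 58 42 28 23 22 23 28 39 51 58 15]
 [65 65 66 65 61 50 37 30 28 31 39 51 60 58 30]
 [65 66 66 65 65 60 52 47 44 47 54 60 61 50 27]
 [65 65 66 66 66 65 63 61 59 61 63 64 59 46 30]]
[[690.63680185 -13.86508136  89.        ]
 [657.43597418 -52.01260589  89.        ]]
```

>>> step_arm(deltas=[{"translation":[-3,5,0],"rot":[0,0,-0.06]},{"translation":[-6,10,0.5],"rot":[0,0,-0.128]},{"translation":[-9.35,15.5,2],"rot":[0,0,-0.128]},{"translation":[-9.35,15.5,5],"rot":[0,0,-0.128]},{"translation":[-9.35,15.5,5],"rot":[0,0,-0.128]},{"translation":[-9.35,15.5,5],"rot":[0,0,-0.128]}], grip=0)

```text
clock: 20.88
eef_pos: [550.3, 11.7, 301.2]
tcp_rot: [-3.141, 0.0, 3.101]
contact_force: [0.5, 1.1, 0.4]
opening: 0.998
```

```bash
python3 -c "
from plan import *
go((549.7,13.1,235.5,3.106))"
```

```text
t 20.88 pos [550.3  11.7 301.2] rpy [-3.141  0.     3.101] F [0.5 1.1 0.4] op 1.0
  tr [0.06, 0.14, 6.57] rot [-0.001, 0.0, -0.005]
```

>>> step_arm(deltas=[{"translation":[0.05,0.1,4],"rot":[0,0,-0.005]},{"translation":[0.05,0.1,6.5],"rot":[0,0,-0.005]},{"translation":[0.05,0.1,6.5],"rot":[0,0,-0.005]},{"translation":[0.05,0.1,6.5],"rot":[0,0,-0.005]}])

```text
clock: 21.38
eef_pos: [550.8, 12.7, 237.6]
tcp_rot: [-3.141, 0.003, 3.108]
contact_force: [-0.2, -0.7, 0.3]
opening: 1.001
```

>>> step_arm(deltas=[{"translation":[0,0,0],"rot":[0,0,0]},{"translation":[0,0,0],"rot":[0,0,0]},{"translation":[0,0,0],"rot":[0,0,0]},{"translation":[0,0,0],"rot":[0,0,0]},{"translation":[0,0,0],"rot":[0,0,0]},{"translation":[0,0,0],"rot":[0,0,0]}], grip=255, squeeze=30)

```text
clock: 22.12
eef_pos: [550.3, 13.7, 236.4]
tcp_rot: [3.141, 0.002, 3.108]
contact_force: [-1.8, 5.4, 3.9]
opening: 0.219
```

```bash
python3 -c "
from plan import *
go((485.4,187.5,235.5,3.106))"
```

```text
t 22.12 pos [550.3  13.7 236.4] rpy [3.141e+00 2.000e-03 3.108e+00] F [-1.8  5.4  3.9] op 0.22
  tr [7.06, 17.15, 0.09] rot [0.0, 0.002, 0.002]
```

>>> step_arm(deltas=[{"translation":[0.5,1,0],"rot":[0,0,0]},{"translation":[1.2,2.8,0],"rot":[0,0,0]},{"translation":[2,5,0],"rot":[0,0,0]},{"translation":[3,7.3,0],"rot":[0,0,0]},{"translation":[4,9.6,0],"rot":[0,0,0]},{"translation":[4.9,11.9,0],"rot":[0,0,0]},{"translation":[5.8,14.2,0],"rot":[0,0,0]},{"translation":[6.5,15.8,0],"rot":[0,0,0]}])

```text
clock: 23.12
eef_pos: [489.9, 174.6, 236.1]
tcp_rot: [-3.141, 0.002, 3.11]
contact_force: [2.0, -2.2, 4.5]
opening: 0.226
```

>>> step_arm(deltas=[{"translation":[0.4,0.9,0],"rot":[0,0,0]},{"translation":[0.55,1.3,0],"rot":[0,0,0]},{"translation":[0.55,1.35,0],"rot":[0,0,0]},{"translation":[0.55,1.35,0],"rot":[0,0,0]}])

```text
clock: 23.62
eef_pos: [485.2, 187.1, 236.0]
tcp_rot: [-3.141, 0.001, 3.109]
contact_force: [-0.6, 2.0, 6.7]
opening: 0.224
```

```bash
python3 -c "
from plan import *
go((485.4,187.5,235.5,3.106))
from h import *
s=shot('side','9'); crop(s,'s11',270,110,410,260,4.5)"
```

```text
t 23.62 pos [485.2 187.1 236. ] rpy [-3.141e+00  1.000e-03  3.109e+00] F [-0.6  2.   6.7] op 0.22
  tr [-0.02, 0.04, 0.05] rot [-0.0, 0.001, 0.003]
```

View pics/s11.png

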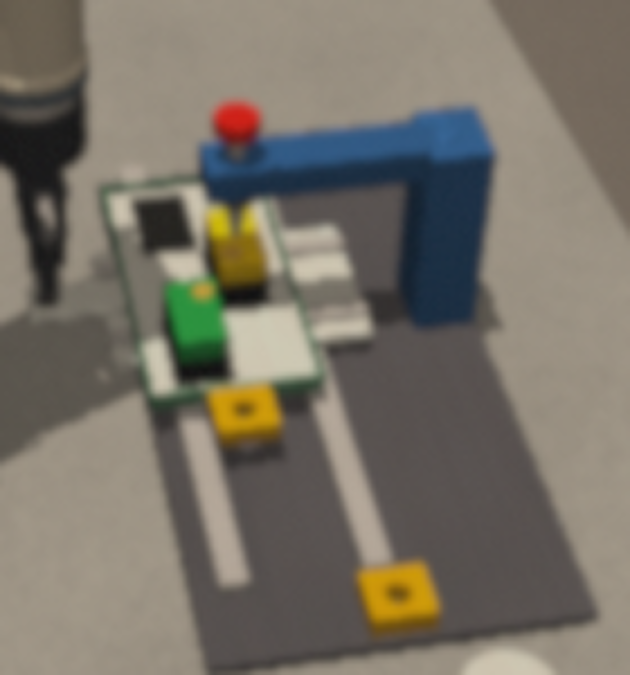

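>>> step_arm(deltas=[{"translation":[0,0,0],"rot":[0,0,0]},{"translation":[0,0,0],"rot":[0,0,0]},{"translation":[0,0,0],"rot":[0,0,0]},{"translation":[0,0,-4],"rot":[0,0,0]},{"translation":[0,0,-10],"rot":[0,0,0]},{"translation":[0,0,-16],"rot":[0,0,0]},{"translation":[0,0,-19],"rot":[0,0,0]},{"translation":[0,0,-19],"rot":[0,0,0]}], grip=0)

```text
clock: 24.68
eef_pos: [485.6, 187.1, 428.3]
tcp_rot: [3.14, 0.006, 3.109]
contact_force: [0.2, 0.9, -0.3]
opening: 1.001
```

```bash
python3 -c "
from plan import *
from meas import *
t=shot('top','10');s=shot('side','10'); crop(t,'t11',220,120,370,220,5);crop(s,'s12',290,110,410,210,6.5)
go((625.2,160.2,415,3.106))"
```

```text
t 24.77 pos [484.8 186.8 425.2] rpy [-3.141e+00  1.000e-03  3.109e+00] F [-1.6 -0.6 -0.2] op 1.0
  tr [-14.12, -2.2, 1.03] rot [-0.001, 0.001, 0.003]
```

View pics/s12.png

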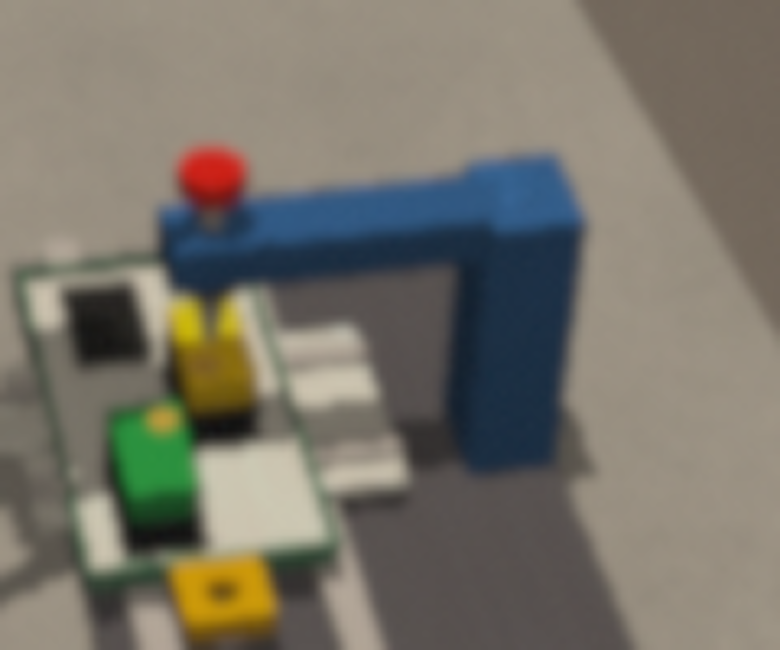

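View pics/t11.png

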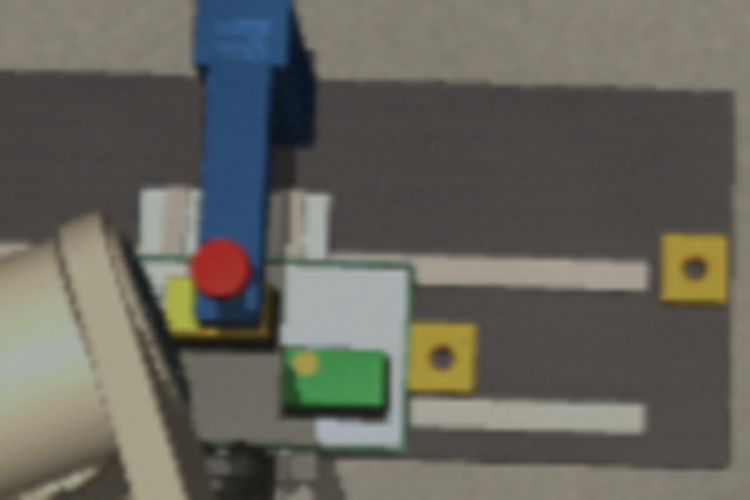

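```bash
python3 -c "
from meas import *
t=load('top10.npz');s=load('side10.npz')
print(plane(t,[[281,192.4]],89),plane(t,[[308.3,191.4]],50))
print(proj(s,[[625.2,160.2,106],[625.2,160.2,89],[594.2,124.4,89]]))
print(hsv(s)[158:172,316:330,0])
"
```

```text
[[592.60683385 121.43028838  89.        ]] [[603.12102739  33.90195729  50.        ]]
[[321.5808189  161.71002653]
 [321.50753357 165.60621125]
 [314.84108729 173.65900811]]
[[24 26 27 27 26 25 23 25 26 26 25 24 25 32]
 [24 26 27 27 26 25 24 25 26 26 25 24 22 26]
 [24 26 27 27 27 26 25 25 26 26 25 23 21 23]
 [24 26 27 27 26 25 23 24 25 25 24 22 20 21]
 [23 25 26 26 25 24 23 23 24 24 23 21 20 21]
 [22 24 24 24 24 23 22 23 23 23 22 21 20 20]
 [20 23 23 22 22 21 22 22 23 23 22 21 20 20]
 [20 22 22 21 21 20 20 21 22 23 22 22 20 20]
 [19 22 22 21 20 20 20 21 22 23 23 22 21 20]
 [21 22 22 22 21 21 21 22 22 23 23 22 21 20]
 [19 22 23 22 22 22 22 22 23 23 23 23 21 20]
 [24 22 23 23 23 23 23 23 23 23 23 22 21 20]
 [47 34 23 23 23 23 23 23 23 23 23 23 21 20]
 [50 48 28 23 23 23 23 23 22 23 22 23 22 19]]
```

```bash
cat >> meas.py <<'E'
def hole(f,p,r=3.6):
    lo,hi=(17,120,80),(34,255,255)
    x,y=map(int,p); q=cen(f,lo,hi,(x-12,y-12,x+13,y+13),60)
    x,y,w,hh,_=q[0]; V=hsv(f)[y:y+hh,x:x+w,2].astype(float)
    yy,xx=np.mgrid[0:hh,0:w]
    cy,cx=p[1]-y,p[0]-x
    W=np.clip(np.median(V)-V-15,0,None)*(np.hypot(yy-cy,xx-cx)<r)
    return [x+(W*xx).sum()/W.sum(),y+(W*yy).sum()/W.sum()]
def disc(f,p,base,r=4):
    h=hsv(f)[:,:,0].astype(float); yy,xx=np.mgrid[0:400,0:640]
    W=np.clip(base-h,0,None)*(np.hypot(yy-p[1],xx-p[0])<r)*(h>15); return [(W*xx).sum()/W.sum(),(W*yy).sum()/W.sum()]
E
python3 -c "
from meas import *
t0=load('top8.npz');t=load('top10.npz');s=load('side10.npz');s0=load('side8.npz')
a=hole(t0,(359.5,172.2));b=hole(t,(308.3,191.4));print(a,b,plane(t0,[a],50),plane(t,[b],50))
a=hole(s0,(359,237));b=hole(s,(324.5,201));print(a,b,plane(s0,[a],50),plane(s,[b],50))
a=disc(t0,(333.7,172.3),60);b=disc(t,(281,192.3),60);print(a,b,plane(t0,[a],89),plane(t,[b],89))
a=disc(s0,(348,207.4),60);b=disc(s,(315,174),60);print(a,b,plane(s0,[a],89),plane(s,[b],89))
"
```

```text
[np.float64(359.0769230769231), np.float64(171.98181818181817)] [np.float64(307.9551315110882), np.float64(191.014440433213)] [[ 668.73469821 -138.1956689    50.        ]] [[604.45136743  35.05687394  50.        ]]
[np.float64(358.55555555555554), np.float64(237.0)] [np.float64(323.81481481481484), np.float64(200.5185185185185)] [[ 669.20597121 -139.47258684   50.        ]] [[603.86964794  32.97763387  50.        ]]
[np.float64(333.54823889739663), np.float64(172.20980091883615)] [np.float64(280.5807799442897), np.float64(192.14623955431756)] [[658.76574721 -50.54617014  89.        ]] [[593.46073472 122.80270222  89.        ]]
[np.float64(348.09645669291336), np.float64(207.10236220472441)] [np.float64(314.8494983277592), np.float64(173.58751393534)] [[659.93388766 -49.12791524  89.        ]] [[594.3050874  124.74689803  89.        ]]
```

>>> step_arm(deltas=[{"translation":[-4,-0.6,0],"rot":[0,0,0]},{"translation":[-8,-1.2,0],"rot":[0,0,0]},{"translation":[-12,-1.8,0.5],"rot":[0,0,0]},{"translation":[-14.1,-2.2,1],"rot":[0,0,0]},{"translation":[-14.1,-2.2,1],"rot":[0,0,0]},{"translation":[-14.1,-2.2,1],"rot":[0,0,0]},{"translation":[-14.1,-2.2,1],"rot":[0,0,0]}], grip=255)

```text
clock: 25.65
eef_pos: [624.6, 160.6, 415.9]
tcp_rot: [-3.141, 0.001, 3.109]
contact_force: [-0.0, -0.1, 0.6]
opening: 0.004
```

```bash
python3 -c "
from plan import *
go((625.2,160.2,390,3.106))"
```

```text
t 25.65 pos [624.6 160.6 415.9] rpy [-3.141e+00  1.000e-03  3.109e+00] F [-0.  -0.1  0.6] op 0.0
  tr [-0.06, -0.04, 2.59] rot [-0.001, 0.001, 0.003]
```

>>> step_arm(deltas=[{"translation":[0,0,1.5],"rot":[0,0,0]},{"translation":[0,0,2.5],"rot":[0,0,0]},{"translation":[0,0,3.2],"rot":[0,0,0]},{"translation":[0,0,3.8],"rot":[0,0,0]},{"translation":[0,0,3.8],"rot":[0,0,0]}])

```text
clock: 26.28
eef_pos: [625.2, 160.3, 377.7]
tcp_rot: [-3.141, 0.0, 3.109]
contact_force: [-2.4, 0.1, 2.9]
opening: -0.001
```

>>> step_arm(deltas=[{"translation":[0,0,0.3],"rot":[0,0,0]},{"translation":[0,0,0.5],"rot":[0,0,0]},{"translation":[0,0,0.6],"rot":[0,0,0]},{"translation":[0,0,0.6],"rot":[0,0,0]}])

```text
clock: 26.78
eef_pos: [625.5, 160.3, 372.2]
tcp_rot: [-3.141, 0.002, 3.109]
contact_force: [-1.2, 1.1, 4.0]
opening: -0.0
```

>>> step_arm(deltas=[{"translation":[0,0,0.1],"rot":[0,0,0]},{"translation":[0,0,0.2],"rot":[0,0,0]},{"translation":[0,0,0.2],"rot":[0,0,0]}])

```text
clock: 27.15
eef_pos: [625.5, 160.3, 371.0]
tcp_rot: [-3.141, 0.002, 3.109]
contact_force: [-3.4, -0.1, 10.5]
opening: 0.003
```

>>> step_arm(deltas=[{"translation":[0,0,0.05],"rot":[0,0,0]},{"translation":[0,0,0.05],"rot":[0,0,0]},{"translation":[0,0,0.05],"rot":[0,0,0]},{"translation":[0,0,0.05],"rot":[0,0,0]},{"translation":[0,0,0.05],"rot":[0,0,0]}])

```text
clock: 27.78
eef_pos: [625.5, 160.3, 370.8]
tcp_rot: [-3.141, 0.002, 3.109]
contact_force: [-4.7, 0.4, 13.1]
opening: -0.001
```

```bash
python3 -c "
from plan import *
go((625.2,160.2,390,3.106))
from h import *
s=shot('side','11'); crop(s,'s13',290,110,410,210,6.5)"
```

```text
t 27.77 pos [625.5 160.3 370.8] rpy [-3.141e+00  2.000e-03  3.109e+00] F [-4.7  0.4 13.1] op -0.0
  tr [0.02, -0.01, -1.92] rot [-0.0, 0.002, 0.003]
```

View pics/s13.png

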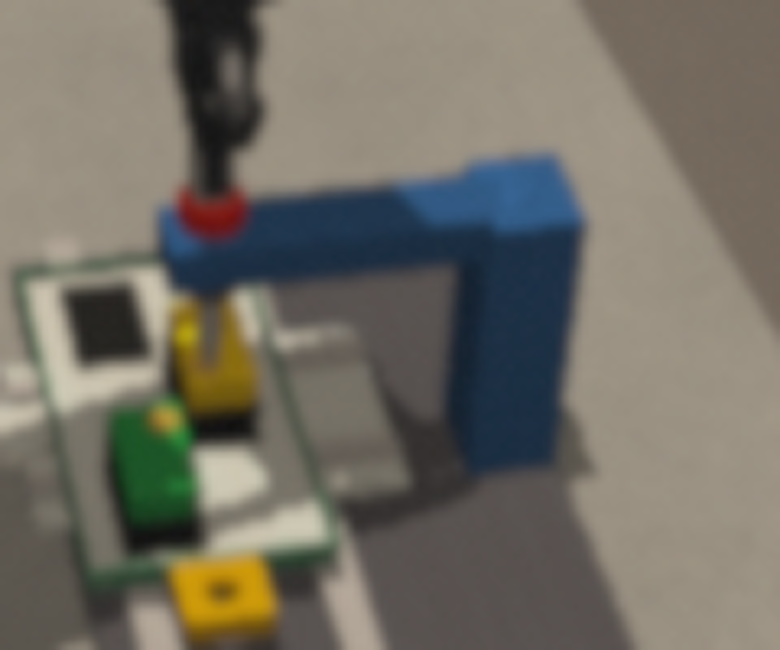

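>>> step_arm(deltas=[{"translation":[0,0,-2.5],"rot":[0,0,0]},{"translation":[0,0,-5.5],"rot":[0,0,0]},{"translation":[4,0.6,-5.5],"rot":[0,0,0]},{"translation":[9,1.5,-5.5],"rot":[0,0,0]},{"translation":[14,2.1,-5.5],"rot":[0,0,0]},{"translation":[14,2.1,0],"rot":[0,0,0]},{"translation":[14,2.1,4],"rot":[0,0,0]},{"translation":[14,2.1,4],"rot":[0,0,0]}], grip=0)

```text
clock: 28.82
eef_pos: [485.1, 185.4, 326.9]
tcp_rot: [-3.139, -0.004, 3.109]
contact_force: [0.4, 1.2, 0.5]
opening: 1.001
```

>>> step_arm(deltas=[{"translation":[0,0,0],"rot":[0,0,0]},{"translation":[0,0,0],"rot":[0,0,0]}])

```text
clock: 29.08
eef_pos: [487.1, 186.1, 331.0]
tcp_rot: [3.141, 0.004, 3.109]
contact_force: [1.1, 0.1, 0.2]
opening: 1.0
```

```bash
python3 -c "
from plan import *
go((484.6,186.4,236,3.106))"
```

```text
t 29.07 pos [487.1 186.1 331. ] rpy [3.141 0.004 3.109] F [1.1 0.1 0.2] op 1.0
  tr [0.29, 0.02, 9.5] rot [0.0, 0.004, 0.003]
```

>>> step_arm(deltas=[{"translation":[0.1,0,4],"rot":[0,0,0.003]},{"translation":[0.1,0,8],"rot":[0,0,0.003]},{"translation":[0.1,0,9.4],"rot":[0,0,0.003]},{"translation":[0.1,0,9.4],"rot":[0,0,0.003]},{"translation":[0.1,0,9.4],"rot":[0,0,0.003]}])

```text
clock: 29.7
eef_pos: [486.1, 186.1, 236.8]
tcp_rot: [3.141, 0.003, 3.106]
contact_force: [0.8, -0.6, -0.4]
opening: 0.995
```

>>> step_arm(deltas=[{"translation":[0,0,0],"rot":[0,0,0]},{"translation":[0,0,0],"rot":[0,0,0]},{"translation":[0,0,0],"rot":[0,0,0]},{"translation":[0,0,0],"rot":[0,0,0]},{"translation":[0,0,0],"rot":[0,0,0]},{"translation":[0,0,0],"rot":[0,0,0]}], grip=255, squeeze=30)

```text
clock: 30.45
eef_pos: [485.4, 186.0, 235.5]
tcp_rot: [-3.141, 0.002, 3.106]
contact_force: [-1.8, 0.4, 6.6]
opening: 0.223
```

>>> step_arm(deltas=[{"translation":[-0.5,0.7,0],"rot":[0,0,0]},{"translation":[-1.1,1.5,0],"rot":[0,0,0]},{"translation":[-1.8,2.4,0],"rot":[0,0,0]},{"translation":[-2.5,3.2,0],"rot":[0,0,0]},{"translation":[-2.9,3.7,0],"rot":[0,0,0]},{"translation":[-3,3.8,0],"rot":[0,0,0]},{"translation":[-3,3.8,0],"rot":[0,0,0]}])

```text
clock: 31.32
eef_pos: [517.0, 222.9, 235.7]
tcp_rot: [-3.141, 0.002, 3.106]
contact_force: [-1.3, 0.6, 5.1]
opening: 0.226
```

Release, rise and check before pressing.

>>> step_arm(deltas=[{"translation":[0,0,0],"rot":[0,0,0]},{"translation":[0,0,0],"rot":[0,0,0]},{"translation":[0,0,0],"rot":[0,0,0]},{"translation":[0,0,-4],"rot":[0,0,0]},{"translation":[0,0,-10],"rot":[0,0,0]},{"translation":[0,0,-16],"rot":[0,0,0]},{"translation":[0,0,-19],"rot":[0,0,0]},{"translation":[0,0,-19],"rot":[0,0,0]}], grip=0)

```text
clock: 32.33
eef_pos: [516.9, 223.1, 428.0]
tcp_rot: [3.14, 0.006, 3.106]
contact_force: [0.6, 0.5, -1.7]
opening: 1.001
```

```bash
python3 -c "
from plan import *
from meas import *
t=shot('top','12');s=shot('side','12'); crop(t,'t12',220,120,370,220,5);crop(s,'s14',290,110,410,210,6.5)
print(proj(t,[669-33.8,-138.3+210.1,50]),proj(s,[669-33.8,-138.3+210.1,50]),proj(s,[[625.2,160.2,89],[625.2,160.2,106]]))
go((625.2,160.2,415,3.106))"
```

```text
[[297.03400088 182.16197902]] [[330.33656635 191.06656358]] [[321.50753357 165.60621125]
 [321.5808189  161.71002653]]
t 32.42 pos [516.1 222.7 424.7] rpy [-3.141e+00  1.000e-03  3.106e+00] F [-0.1  0.3 -0.2] op 1.0
  tr [-11.12, -5.86, 0.98] rot [-0.001, 0.001, -0.0]
```

View pics/s14.png

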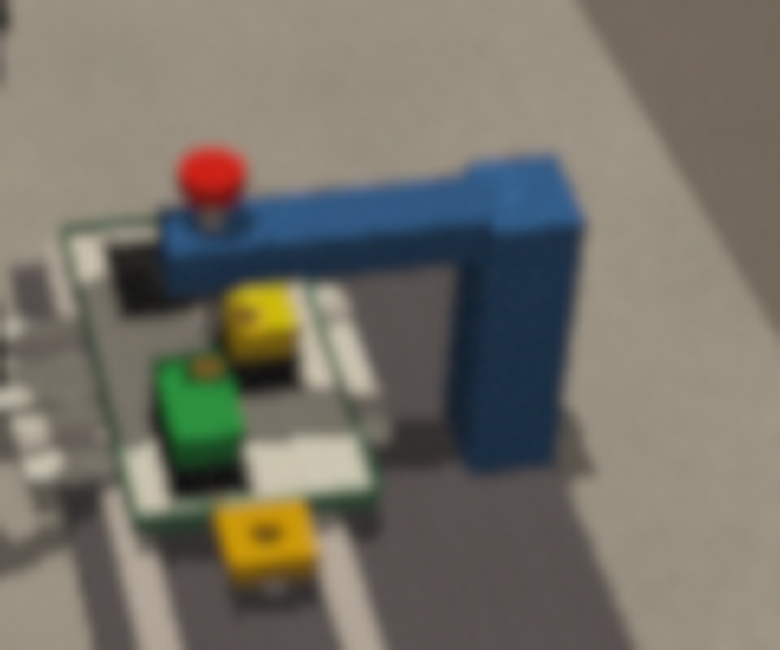

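View pics/t12.png

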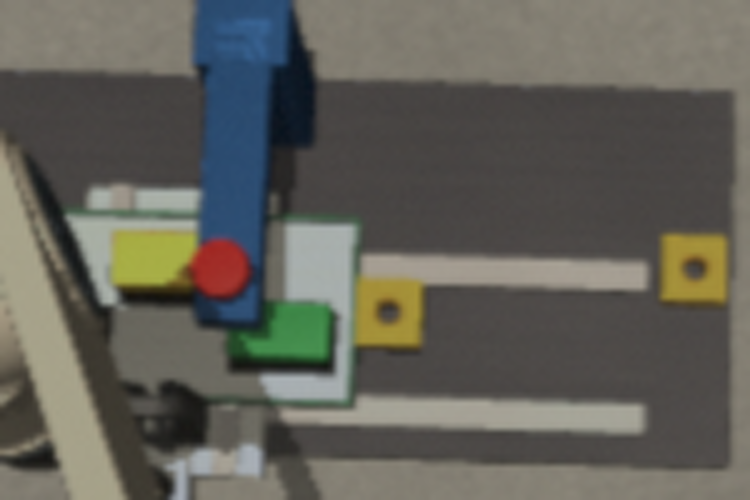

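```bash
python3 -c "
from meas import *
t=load('top12.npz');s=load('side12.npz')
b=hole(t,(297.3,182));c=hole(s,(330.5,191.3));d=disc(s,(321.5,166.3),60)
print(b,c,d,plane(t,[b],50),plane(s,[c],50),plane(s,[d],89))
print(hsv(s)[160:172,315:330,0])
"
```

```text
[np.float64(297.15295256534364), np.float64(181.82333010648597)] [np.float64(330.525), np.float64(191.625)] [np.float64(321.8037825059102), np.float64(165.45744680851064)] [[636.36571002  71.40151273  50.        ]] [[635.16010184  69.05563866  50.        ]] [[626.35778383 160.75181565  89.        ]]
[[22 21 21 19 21 18 18 15 17 21 23 23 23 23 24]
 [21 21 19 21 19 21 21 18 20 22 23 23 23 24 24]
 [21 22 21 22 24 24 28 30 32 24 22 23 23 23 23]
 [30 30 30 32 36 38 40 44 45 29 23 23 23 23 23]
 [48 49 50 49 44 38 35 35 37 33 24 23 23 22 23]
 [58 61 61 56 42 29 25 25 27 32 27 23 22 22 22]
 [64 65 65 59 40 26 22 22 25 33 39 28 21 22 23]
 [65 65 65 62 47 32 27 27 33 44 55 55 38 20 23]
 [65 65 65 64 59 50 46 46 51 59 64 65 63 45  0]
 [65 66 66 65 64 63 62 62 63 65 65 64 55 30 10]
 [65 66 66 66 65 65 66 65 66 65 65 62 49 23 20]
 [65 65 66 66 66 65 65 66 66 66 65 60 47 25 21]]
```

>>> step_arm(deltas=[{"translation":[-4,-2,0],"rot":[0,0,0]},{"translation":[-8,-4,0],"rot":[0,0,0]},{"translation":[-11.1,-5.85,0.8],"rot":[0,0,0]},{"translation":[-11.1,-5.85,1],"rot":[0,0,0]},{"translation":[-11.1,-5.85,1],"rot":[0,0,0]},{"translation":[-11.1,-5.85,1],"rot":[0,0,0]}], grip=255)

```text
clock: 33.17
eef_pos: [624.5, 161.0, 415.1]
tcp_rot: [-3.141, 0.0, 3.107]
contact_force: [0.4, 0.3, -0.6]
opening: -0.001
```

>>> step_arm(deltas=[{"translation":[0,0,1.5],"rot":[0,0,0]},{"translation":[0,0,2.5],"rot":[0,0,0]},{"translation":[0,0,3.2],"rot":[0,0,0]},{"translation":[0,0,3.8],"rot":[0,0,0]},{"translation":[0,0,4.2],"rot":[0,0,0]},{"translation":[0,0,4.3],"rot":[0,0,0]},{"translation":[0,0,4.3],"rot":[0,0,0]}])

```text
clock: 34.05
eef_pos: [625.3, 160.4, 372.8]
tcp_rot: [-3.141, 0.001, 3.106]
contact_force: [-1.5, 0.6, 3.1]
opening: 0.0
```

>>> step_arm(deltas=[{"translation":[0,0,0.1],"rot":[0,0,0]},{"translation":[0,0,0.2],"rot":[0,0,0]},{"translation":[0,0,0.2],"rot":[0,0,0]}])

```text
clock: 34.42
eef_pos: [625.4, 160.4, 371.1]
tcp_rot: [-3.141, 0.002, 3.106]
contact_force: [-3.8, -0.2, 7.4]
opening: -0.003
```

>>> step_arm(deltas=[{"translation":[0,0,0.1],"rot":[0,0,0]},{"translation":[0,0,0.1],"rot":[0,0,0]},{"translation":[0,0,0.1],"rot":[0,0,0]},{"translation":[0,0,0.1],"rot":[0,0,0]},{"translation":[0,0,0.1],"rot":[0,0,0]}])

```text
clock: 35.05
eef_pos: [625.4, 160.4, 370.8]
tcp_rot: [-3.141, 0.002, 3.106]
contact_force: [-6.4, 0.2, 11.8]
opening: -0.001
```

```bash
python3 -c "
from h import *
s=shot('side','13'); crop(s,'s15',290,110,410,210,6.5)"
```

```text
(no output)
```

View pics/s15.png

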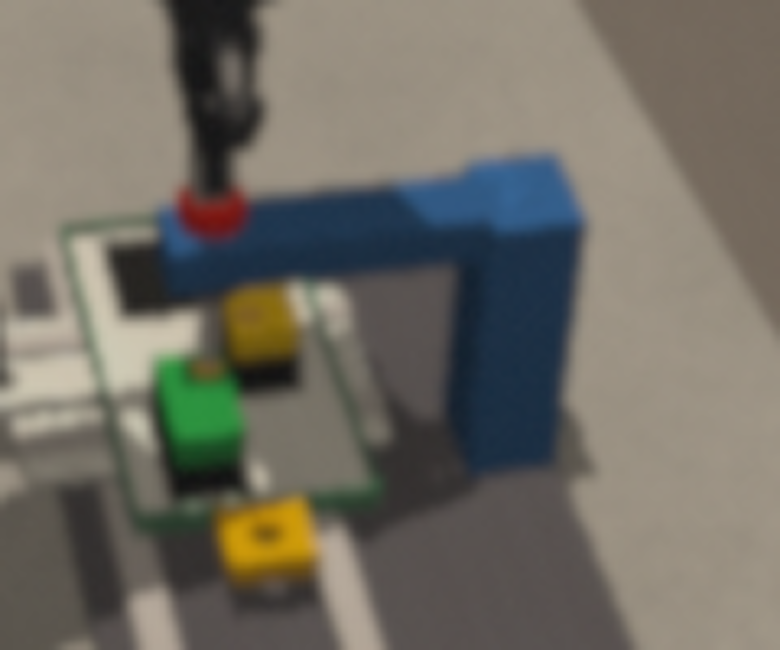

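>>> step_arm(deltas=[{"translation":[0,0,-2.5],"rot":[0,0,0]},{"translation":[0,0,-5.5],"rot":[0,0,0]},{"translation":[4,2,-5.5],"rot":[0,0,0]},{"translation":[8,4,-5.5],"rot":[0,0,0]},{"translation":[11.1,5.85,-5.5],"rot":[0,0,0]},{"translation":[11.1,5.85,0],"rot":[0,0,0]},{"translation":[11.1,5.85,4],"rot":[0,0,0]},{"translation":[11.1,5.85,4],"rot":[0,0,0]}], grip=0)

```text
clock: 36.1
eef_pos: [515.7, 222.3, 326.8]
tcp_rot: [-3.138, -0.003, 3.106]
contact_force: [0.0, -0.1, 0.6]
opening: 1.001
```

>>> step_arm(deltas=[{"translation":[0,0,0],"rot":[0,0,0]},{"translation":[0,0,0],"rot":[0,0,0]}])

```text
clock: 36.35
eef_pos: [517.5, 223.0, 331.2]
tcp_rot: [3.141, 0.004, 3.106]
contact_force: [0.6, 0.3, -0.2]
opening: 0.993
```

```bash
python3 -c "
from plan import *
go((516.2,223,236,3.106))"
```

```text
t 36.35 pos [517.5 223.  331.2] rpy [3.141 0.004 3.106] F [ 0.6  0.3 -0.2] op 0.99
  tr [0.17, -0.01, 9.52] rot [0.001, 0.004, -0.0]
```

>>> step_arm(deltas=[{"translation":[0,0,4],"rot":[0,0,0]},{"translation":[0,0,8],"rot":[0,0,0]},{"translation":[0,0,9.4],"rot":[0,0,0]},{"translation":[0,0,9.4],"rot":[0,0,0]},{"translation":[0,0,9.4],"rot":[0,0,0]}])

```text
clock: 36.98
eef_pos: [517.5, 223.1, 237.0]
tcp_rot: [3.141, 0.004, 3.106]
contact_force: [0.2, -0.2, 0.6]
opening: 1.0
```

>>> step_arm(deltas=[{"translation":[0,0,0],"rot":[0,0,0]},{"translation":[0,0,0],"rot":[0,0,0]},{"translation":[0,0,0],"rot":[0,0,0]},{"translation":[0,0,0],"rot":[0,0,0]},{"translation":[0,0,0],"rot":[0,0,0]},{"translation":[0,0,0],"rot":[0,0,0]}], grip=255, squeeze=30)

```text
clock: 37.72
eef_pos: [516.7, 222.8, 235.5]
tcp_rot: [-3.141, 0.001, 3.106]
contact_force: [-0.9, 0.0, 4.4]
opening: 0.225
```

>>> step_arm(deltas=[{"translation":[-0.3,-1.2,0],"rot":[0,0,0]},{"translation":[-0.7,-3.2,0],"rot":[0,0,0]},{"translation":[-1.2,-5.7,0],"rot":[0,0,0]},{"translation":[-1.7,-8.4,0],"rot":[0,0,0]},{"translation":[-2.2,-11.1,0],"rot":[0,0,0]},{"translation":[-2.7,-13.8,0],"rot":[0,0,0]},{"translation":[-3.1,-16.2,0],"rot":[0,0,0]},{"translation":[-3.4,-18,0],"rot":[0,0,0]}])

```text
clock: 38.72
eef_pos: [544.1, 39.9, 235.6]
tcp_rot: [-3.141, 0.001, 3.105]
contact_force: [-1.0, 2.6, 5.0]
opening: 0.228
```

>>> step_arm(deltas=[{"translation":[-0.1,-0.8,0],"rot":[0,0,0]},{"translation":[-0.2,-1.6,0],"rot":[0,0,0]},{"translation":[-0.3,-2.2,0],"rot":[0,0,0]},{"translation":[-0.4,-2.4,0],"rot":[0,0,0]},{"translation":[-0.4,-2.4,0],"rot":[0,0,0]}])

```text
clock: 39.35
eef_pos: [547.3, 16.7, 235.6]
tcp_rot: [-3.14, 0.001, 3.105]
contact_force: [-1.0, -1.9, 5.7]
opening: 0.226
```

>>> step_arm(deltas=[{"translation":[-0.2,0,0],"rot":[0,0,0]},{"translation":[-0.4,-0.2,0],"rot":[0,0,0]},{"translation":[-0.5,-0.4,0],"rot":[0,0,0]},{"translation":[-0.5,-0.6,0],"rot":[0,0,0]},{"translation":[-0.5,-0.6,0],"rot":[0,0,0]}])

```text
clock: 39.98
eef_pos: [550.7, 12.9, 235.6]
tcp_rot: [3.139, -0.003, 3.104]
contact_force: [-8.7, 19.4, 13.2]
opening: 0.227
```

>>> step_arm(deltas=[{"translation":[0,0,0],"rot":[0,0,0]},{"translation":[0,0,0],"rot":[0,0,0]},{"translation":[0,0,0],"rot":[0,0,0]},{"translation":[0,0,-4],"rot":[0,0,0]},{"translation":[0,0,-10],"rot":[0,0,0]},{"translation":[2,0,-10],"rot":[0,0,0]},{"translation":[6,0,-10],"rot":[0,0,0.18]},{"translation":[10,0,-10],"rot":[0,0,0.36]}], grip=0)

```text
clock: 40.98
eef_pos: [451.0, 14.7, 335.4]
tcp_rot: [-3.141, 0.002, 2.74]
contact_force: [0.2, 0.4, -0.3]
opening: 0.999
```

```bash
python3 -c "
from plan import *
from meas import *
t=shot('top','14');s=shot('side','14'); crop(t,'t15',250,130,400,260,5);crop(s,'s16',270,130,410,300,4)
O=((5,110,90),(22,255,255))
a=cen(t,*O,(372,232,392,252));b=cen(s,*O,(274,256,294,282));print(a[0],a[1],b[0],b[1],plane(t,[a[1]],62),plane(t,[a[1]],50),tri(s,[b[1]],t,[a[1]]))
print(hsv(t)[235:251,373:391,1])
h=hole(t,(359,172));h2=hole(s,(358.6,237));print(h,h2,plane(t,[h],50),plane(s,[h2],50))
go((430,-204,320,1.536))"
```

```text
[378 239   8   8  50] [381.3  242.14] [278 263  10  12  95] [282.76842105 268.31578947] [[ 430.12065681 -203.87984428   62.        ]] [[ 430.97931166 -205.66429274   50.        ]] [[ 430.64293    -205.47013607   51.2828117     0.48793633]]
[[ 28  30  31  32  31  32  31  30  28  28  27  29  29  32  32  34  32  30]
 [ 31  32  32  31  29  26  27  29  27  29  28  29  30  31  32  32  32  33]
 [ 30  30  30  27  29  26  29  28  28  29  30  28  28  29  32  32  31  33]
 [ 29  29  28  28  28  29  50  73  83  61  48  36  30  31  33  33  33  33]
 [ 27  28  28  28  32  59 120 150 157 150 134  73  37  29  33  33  31  31]
 [ 27  28  27  29  58 136 159 159 161 161 157 125  66  34  31  33  33  33]
 [ 27  27  27  27  83 153 159 160 159 159 159 156 111  51  33  31  33  33]
 [ 29  26  27  30  84 153 158 158 158 158 160 157 123  56  32  31  31  31]
 [ 29  26  29  28  75 153 156 155 155 158 156 157 115  51  30  32  33  31]
 [ 28  26  26  30  54 141 155 153 157 155 156 145  82  37  26  30  31  31]
 [ 27  29  26  27  40  85 137 152 149 149 142 111  57  30  27  28  30  31]
 [ 31  26  28  28  29  42  64  97 114 106  80  45  33  28  28  30  29  33]
 [ 31  28  29  28  26  28  31  31  36  36  32  30  26  28  26  27  31  32]
 [ 31  29  29  28  26  28  26  28  30  28  26  28  27  29  29  30  31  31]
 [ 32  28  26  28  28  28  26  28  28  26  28  30  30  28  29  31  33  31]
 [ 32  29  28  29  28  28  30  28  28  30  31  31  31  34  33  32  32  33]]
[np.float64(359.1063829787234), np.float64(171.96453900709218)] [np.float64(358.59090909090907), np.float64(237.0)] [[ 668.79401643 -138.29684437   50.        ]] [[ 669.30871449 -139.49488882   50.        ]]
t 41.08 pos [448.4  14.8 334.8] rpy [-3.140e+00 -2.000e-03  2.741e+00] F [-0.  -0.   0.1] op 1.0
  tr [-6.83, -20.86, 1.5] rot [-0.003, -0.001, 1.205]
```

View pics/t15.png

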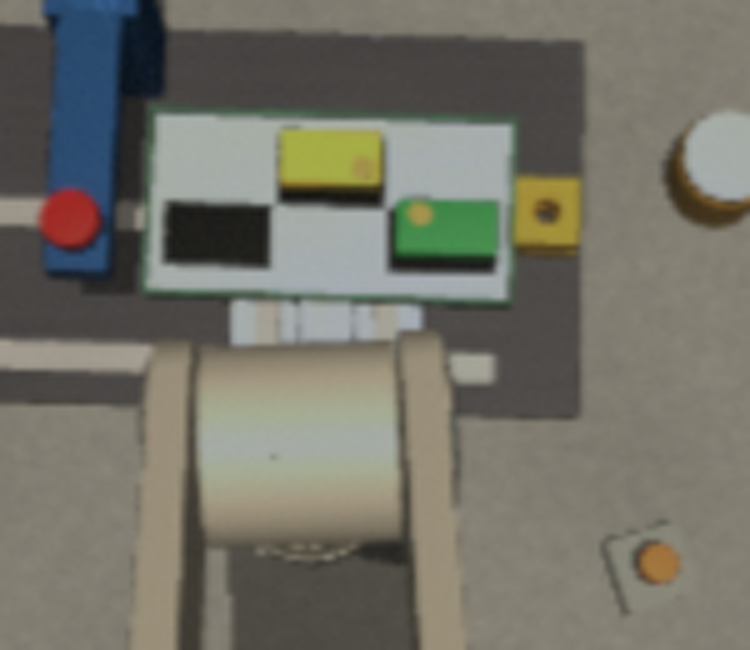

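View pics/s16.png

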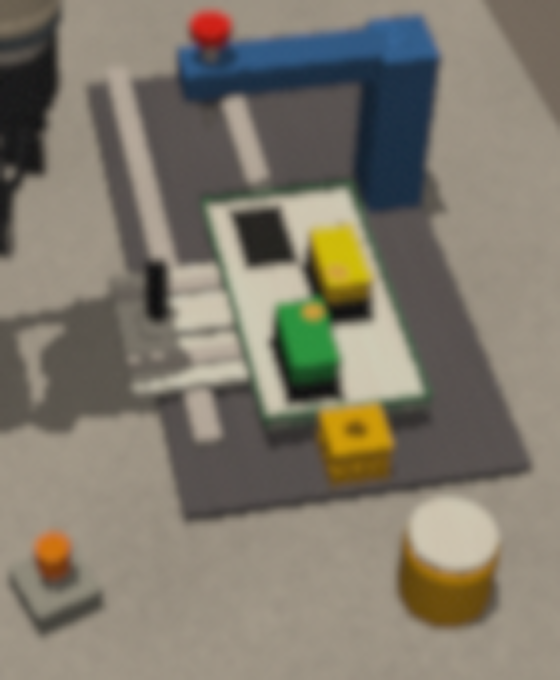

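>>> step_arm(deltas=[{"translation":[-0.8,-3,0],"rot":[0,0,0.18]},{"translation":[-1.8,-6,0],"rot":[0,0,0.36]},{"translation":[-2.8,-9,0],"rot":[0,0,0.54]},{"translation":[-3.8,-12,0],"rot":[0,0,0.72]},{"translation":[-4.8,-15,0],"rot":[0,0,0.9]},{"translation":[-5.8,-18,0.5],"rot":[0,0,1.08]},{"translation":[-6.85,-20.9,1.5],"rot":[0,0,1.205]},{"translation":[-6.85,-20.9,1.5],"rot":[0,0,1.205]}])

```text
clock: 42.08
eef_pos: [435.0, -206.1, 320.0]
tcp_rot: [3.141, 0.001, 1.539]
contact_force: [-0.6, 0.1, -0.1]
opening: 1.0
```

>>> step_arm(deltas=[{"translation":[0,0,0],"rot":[0,0,0]},{"translation":[0,0,0],"rot":[0,0,0]},{"translation":[0,0,0],"rot":[0,0,0]}])

```text
clock: 42.45
eef_pos: [434.9, -203.7, 320.8]
tcp_rot: [3.14, 0.001, 1.543]
contact_force: [-1.0, 0.5, -0.2]
opening: 1.004
```

```bash
python3 -c "
from plan import *
go((430.4,-204.5,270,1.536),(430.4,-204.5,215,1.536))"
```

```text
t 42.45 pos [ 434.9 -203.7  320.8] rpy [3.140e+00 1.000e-03 1.543e+00] F [-1.   0.5 -0.2] op 1.0
  tr [-0.09, -0.46, 5.08] rot [0.002, 0.001, 0.007]
  tr [-0.09, -0.47, 10.58] rot [0.002, 0.001, 0.007]
```

>>> step_arm(deltas=[{"translation":[-0.1,-0.47,3],"rot":[0.002,0,0.007]},{"translation":[-0.1,-0.47,6],"rot":[0.002,0,0.007]},{"translation":[-0.1,-0.47,6],"rot":[0.002,0,0.007]},{"translation":[-0.1,-0.47,6],"rot":[0.002,0,0.007]}])

```text
clock: 42.95
eef_pos: [430.6, -205.1, 261.4]
tcp_rot: [3.142, 0.001, 1.534]
contact_force: [0.5, -0.1, -0.4]
opening: 0.998
```

```bash
python3 -c "
from plan import *
go((430.4,-204.5,215,1.536))
from h import *
s=shot('side','15'); crop(s,'s17',230,210,350,310,6.5)"
```

```text
t 42.95 pos [ 430.6 -205.1  261.4] rpy [3.142e+00 1.000e-03 1.534e+00] F [ 0.5 -0.1 -0.4] op 1.0
  tr [0.07, -0.02, 4.64] rot [0.0, 0.001, -0.002]
```

View pics/s17.png

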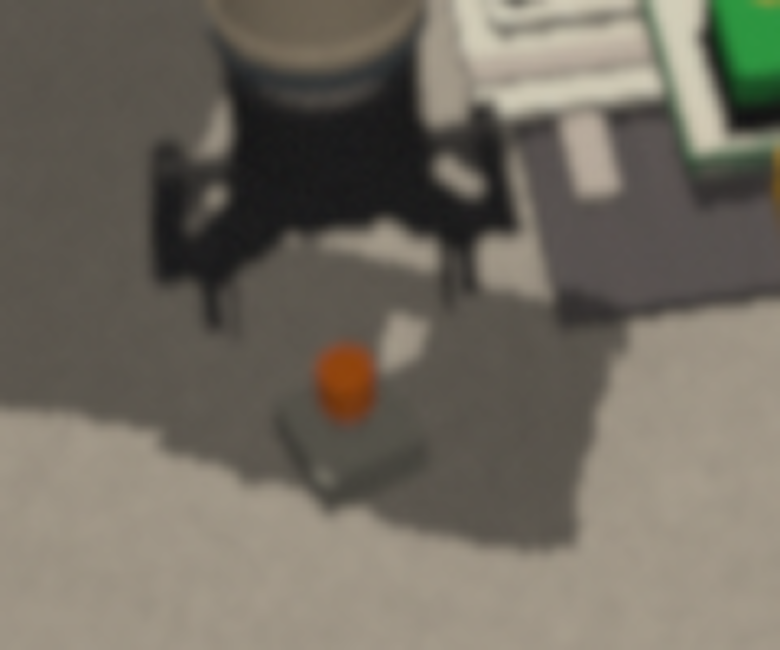

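>>> step_arm(deltas=[{"translation":[0.05,0,2.5],"rot":[0,0,0]},{"translation":[0.05,0,4.6],"rot":[0,0,0]},{"translation":[0.05,0,4.6],"rot":[0,0,0]},{"translation":[0.05,0,4.6],"rot":[0,0,0]}])

```text
clock: 43.5
eef_pos: [430.6, -204.9, 215.7]
tcp_rot: [3.141, 0.001, 1.534]
contact_force: [0.1, 0.3, -0.8]
opening: 1.002
```

>>> step_arm(deltas=[{"translation":[0,0,0],"rot":[0,0,0]},{"translation":[0,0,0],"rot":[0,0,0]},{"translation":[0,0,0],"rot":[0,0,0]},{"translation":[0,0,0],"rot":[0,0,0]},{"translation":[0,0,0],"rot":[0,0,0]},{"translation":[0,0,0],"rot":[0,0,0]}], grip=255, squeeze=40)

```text
clock: 44.25
eef_pos: [430.1, -204.8, 214.9]
tcp_rot: [-3.141, 0.001, 1.534]
contact_force: [-0.6, -0.6, 6.4]
opening: 0.288
```

>>> step_arm(deltas=[{"translation":[0,0,-3],"rot":[0,0,0]},{"translation":[0,0,-7],"rot":[0,0,0]},{"translation":[0,0,-11],"rot":[0,0,0]},{"translation":[0,0,-11],"rot":[0,0,0]},{"translation":[0,0,-11],"rot":[0,0,0]}])

```text
clock: 44.88
eef_pos: [429.8, -204.5, 324.1]
tcp_rot: [-3.14, 0.0, 1.534]
contact_force: [0.1, 0.6, -0.4]
opening: 0.287
```

```bash
python3 -c "
from plan import *
go((669.1,-138.5,325,1.536))
from h import *
s=shot('side','16'); crop(s,'s18',230,190,350,290,6.5)"
```

```text
t 44.88 pos [ 429.8 -204.5  324.1] rpy [-3.14   0.     1.534] F [ 0.1  0.6 -0.4] op 0.29
  tr [7.48, 23.67, -0.12] rot [-0.001, 0.0, -0.002]
```

View pics/s18.png

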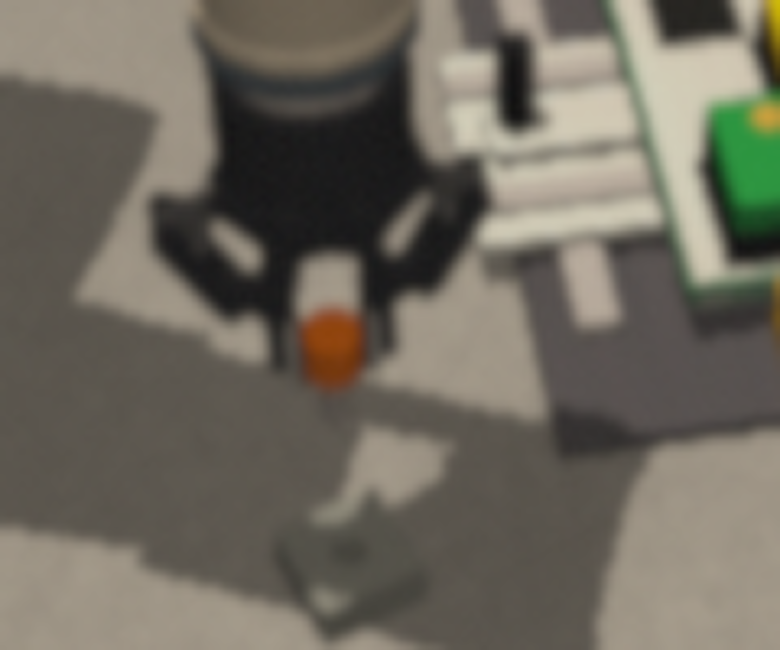

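>>> step_arm(deltas=[{"translation":[1.7,5.5,0],"rot":[0,0,0]},{"translation":[3.4,11,0],"rot":[0,0,0]},{"translation":[5.1,16.4,0],"rot":[0,0,0]},{"translation":[6.8,21,0],"rot":[0,0,0]},{"translation":[7.48,23.67,0],"rot":[0,0,-0.002]},{"translation":[7.48,23.67,0],"rot":[0,0,-0.002]},{"translation":[7.48,23.67,0],"rot":[0,0,-0.002]},{"translation":[7.48,23.67,0],"rot":[0,0,-0.002]}])

```text
clock: 45.92
eef_pos: [668.4, -139.0, 323.8]
tcp_rot: [-3.139, 0.0, 1.535]
contact_force: [-1.2, 0.2, -0.3]
opening: 0.287
```

```bash
python3 -c "
from plan import *
go((669.1,-138.5,272,1.536))"
```

```text
t 45.92 pos [ 668.4 -139.   323.8] rpy [-3.139  0.     1.535] F [-1.2  0.2 -0.3] op 0.29
  tr [0.05, 0.08, 5.18] rot [-0.002, 0.0, -0.001]
```

>>> step_arm(deltas=[{"translation":[0.05,0.05,2.5],"rot":[0,0,0]},{"translation":[0.05,0.05,4.6],"rot":[0,0,0]},{"translation":[0.05,0.05,5.2],"rot":[0,0,0]},{"translation":[0.05,0.05,5.2],"rot":[0,0,0]},{"translation":[0.05,0.05,5.2],"rot":[0,0,0]}])

```text
clock: 46.55
eef_pos: [670.3, -138.3, 273.1]
tcp_rot: [3.141, 0.001, 1.536]
contact_force: [0.4, 0.2, 0.1]
opening: 0.288
```

```bash
python3 -c "
from plan import *
go((669.1,-138.5,228,1.536))
from meas import *
s=shot('side','17'); crop(s,'s19',300,170,420,270,6.5)
t=shot('top','17'); crop(t,'t19',320,130,400,210,7)
print(proj(s,[[669.1,-138.5,61],[669.1,-138.5,95]]))"
```

```text
t 46.55 pos [ 670.3 -138.3  273.1] rpy [3.141e+00 1.000e-03 1.536e+00] F [0.4 0.2 0.1] op 0.29
  tr [-0.02, -0.12, 4.51] rot [0.0, 0.001, -0.0]
[[358.70154444 234.32443366]
 [359.5696323  226.60211333]]
```

View pics/s19.png

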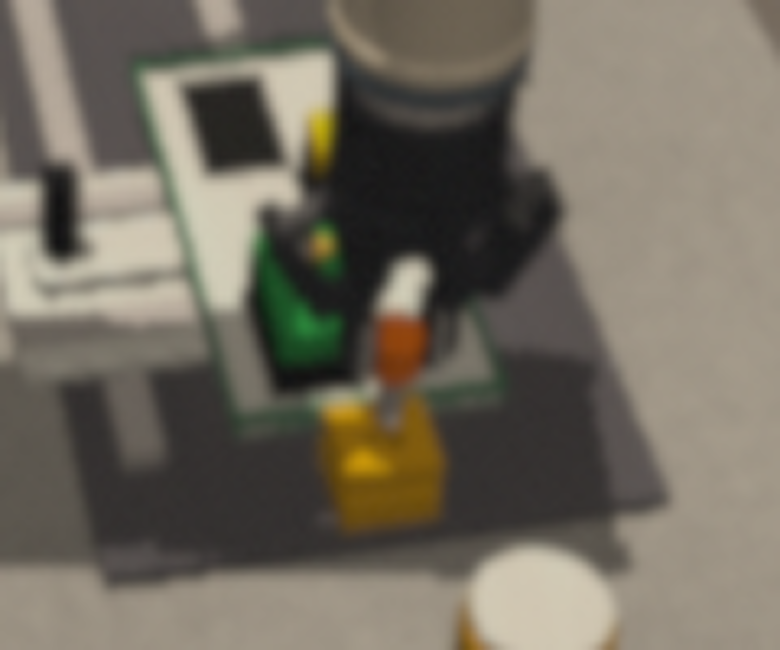

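View pics/t19.png

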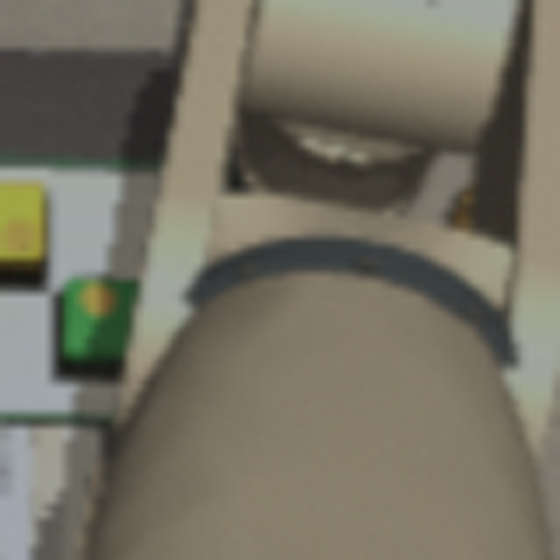

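```bash
python3 -c "
from meas import *
s=load('side17.npz')
h=hsv(s); print(h[216:238,354:368,0]); print(h[226:240,352:368,2])
print(proj(s,[[670.3,-138.3,z] for z in (62,96,108,120)]))"
```

```text
[[ 90 120  15  20  21  21  21  22  24  26  25  24  15 165]
 [ 60   0  18  19  18  17  16  17  18  21  21  20  12  15]
 [ 90  15  11  13  12  11  11  12  12  13  13  11  15  15]
 [ 60  20  14  10  11  10  10  10  10  10  10  10   9  13]
 [ 15  18  13  10  10  11  12  12  12  11  11  10  10  17]
 [ 20  15  13  10  10  12  13  12  13  12  12  11  10  15]
 [ 20  17  12   9  10  12  13  12  13  13  12  11   9  12]
 [ 15  15  13   9  10  12  12  13  12  12  12  10  10  17]
 [ 15  17  14  10  10  12  13  12  12  12  12  10  10  18]
 [ 15  17  14  10  10  12  12  12  12  11  11   9  14  20]
 [ 15  17  13   9  10  12  12  12  12  11  11  11  18  20]
 [ 18  18  15  12  10  11  12  12  11  10  10  14  20  19]
 [ 23  23  17  15  11  10  10  11  10  12  14  18  26  24]
 [ 30  32  24  19  14  11  10  11  14  16  22  30  39  39]
 [ 30  32  29  24  18  12  12  15  18  20  22  32  47  51]
 [ 26  27  26  23  19  17  15  17  18  19  21  24  40  54]
 [ 22  22  22  19  17  14  15  17  18  20  20  21  27  43]
 [ 22  22  21  19  17  16  16  17  19  20  19  19  20  28]
 [ 22  21  21  19  17  16  16  17  19 
[... 554 characters left out ...]
2 120  98  84  86  94 106 113 106  88  76  73]
 [182 182 173 152 129 111  92  85  89 100 114 121 116 100  79  71]
 [189 188 180 160 134 113  94  90  97 107 119 124 122 108  83  66]
 [170 170 165 152 134 118 103 100 109 116 122 126 124 112  89  65]
 [141 142 141 137 128 117 107 107 113 118 123 127 126 117  95  69]
 [127 130 129 126 120 114 108 106 107 113 121 125 127 121 104  78]
 [123 128 128 125 119 113 112 108 105 109 118 126 127 124 111  87]
 [120 129 135 139 134 126 121 117 111 113 121 127 128 126 116  95]
 [118 136 154 167 164 148 135 128 123 122 125 128 128 127 121 104]]
[[359.09715602 233.98610239]
 [359.97292825 226.25519207]
 [360.289937   223.45681956]
 [360.61120831 220.62083773]]
```

>>> step_arm(deltas=[{"translation":[0,-0.18,0.3],"rot":[0,0,0]},{"translation":[0,-0.18,0.8],"rot":[0,0,0]},{"translation":[0,-0.18,1.2],"rot":[0,0,0]},{"translation":[0,-0.18,1.5],"rot":[0,0,0]},{"translation":[0,-0.18,1.5],"rot":[0,0,0]}])

```text
clock: 47.28
eef_pos: [668.0, -138.1, 256.9]
tcp_rot: [-3.14, 0.001, 1.536]
contact_force: [-0.4, 1.0, -1.3]
opening: 0.287
```

>>> step_arm(deltas=[{"translation":[0,0,0.5],"rot":[0,0,0]},{"translation":[0,0,1],"rot":[0,0,0]},{"translation":[0,0,1.4],"rot":[0,0,0]},{"translation":[0,0,1.4],"rot":[0,0,0]}])

```text
clock: 47.78
eef_pos: [667.9, -138.1, 242.8]
tcp_rot: [-3.14, 0.0, 1.536]
contact_force: [-0.0, -1.0, -1.8]
opening: 0.283
```

>>> step_arm(deltas=[{"translation":[0,0,0.3],"rot":[0,0,0]},{"translation":[0,0,0.6],"rot":[0,0,0]},{"translation":[0,0,0.9],"rot":[0,0,0]},{"translation":[0,0,1.2],"rot":[0,0,0]},{"translation":[0,0,1.2],"rot":[0,0,0]}])

```text
clock: 48.4
eef_pos: [668.0, -138.1, 231.0]
tcp_rot: [-3.14, 0.001, 1.536]
contact_force: [-0.0, -0.3, -0.9]
opening: 0.285
```

>>> step_arm(deltas=[{"translation":[0,0,0.15],"rot":[0,0,0]},{"translation":[0,0,0.15],"rot":[0,0,0]}])

```text
clock: 48.65
eef_pos: [668.1, -138.1, 229.8]
tcp_rot: [-3.141, 0.001, 1.536]
contact_force: [-0.6, 0.5, 0.4]
opening: 0.286
```

>>> step_arm(deltas=[{"translation":[0,0,0],"rot":[0,0,0]},{"translation":[0,0,0],"rot":[0,0,0]},{"translation":[0,0,0],"rot":[0,0,0]},{"translation":[0,0,0],"rot":[0,0,0]}], grip=90)

```text
clock: 49.15
eef_pos: [668.1, -138.1, 229.9]
tcp_rot: [-3.141, 0.001, 1.536]
contact_force: [-0.3, 0.5, -1.1]
opening: 0.647
```

>>> step_arm(deltas=[{"translation":[0,0,-3],"rot":[0,0,0]},{"translation":[0,0,-8],"rot":[0,0,0]},{"translation":[0,0,-13],"rot":[0,0,0]},{"translation":[-3,-4,-14],"rot":[0,0,0]},{"translation":[-6,-9,-14],"rot":[0,0,0]},{"translation":[-9,-14,-14],"rot":[0,0,0]},{"translation":[-11,-18,-14],"rot":[0,0,0]},{"translation":[-11,-20,-14],"rot":[0,0,0]}])

```text
clock: 50.15
eef_pos: [462.6, -241.8, 370.2]
tcp_rot: [-3.141, 0.001, 1.534]
contact_force: [0.1, 0.2, 0.8]
opening: 0.647
```

```bash
python3 -c "
from plan import *
go((600,-200,370,1.536))
from meas import *
t=shot('top','20');s=shot('side','20'); crop(t,'t20',250,130,400,260,5);crop(s,'s20',270,130,410,300,4)
O=((5,110,90),(16,255,255))
a=cen(t,*O,(345,155,375,185));b=cen(s,*O,(345,220,375,250));print(a[0],a[1],b[0],b[1],plane(t,[a[1]],74),tri(s,[b[1]],t,[a[1]]))
"
```

```text
t 50.15 pos [ 462.6 -241.8  370.2] rpy [-3.141e+00  1.000e-03  1.534e+00] F [0.1 0.2 0.8] op 0.65
  tr [4.68, 13.58, 0.01] rot [-0.001, 0.001, -0.002]
[357 168   6   7  36] [359.36111111 170.91666667] [355 229   8  10  66] [358.3030303  233.15151515] [[ 666.27534935 -136.89931342   74.        ]] [[ 6.68076836e+02 -1.37680211e+02  6.57090012e+01  6.34786992e-01]]
```

View pics/s20.png

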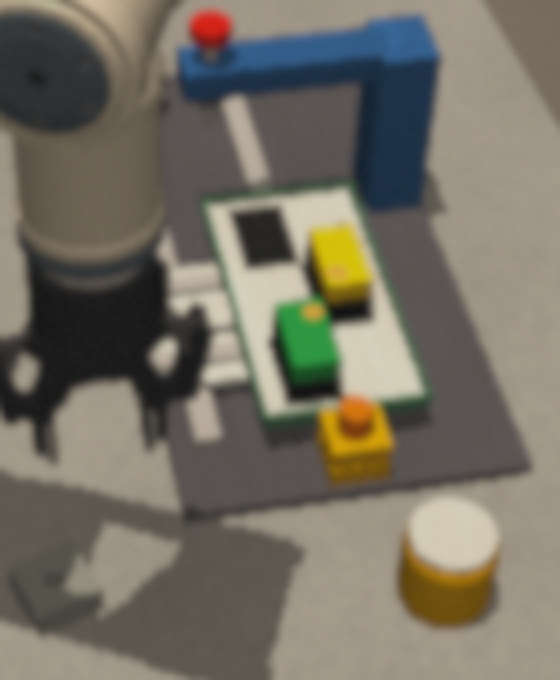

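View pics/t20.png

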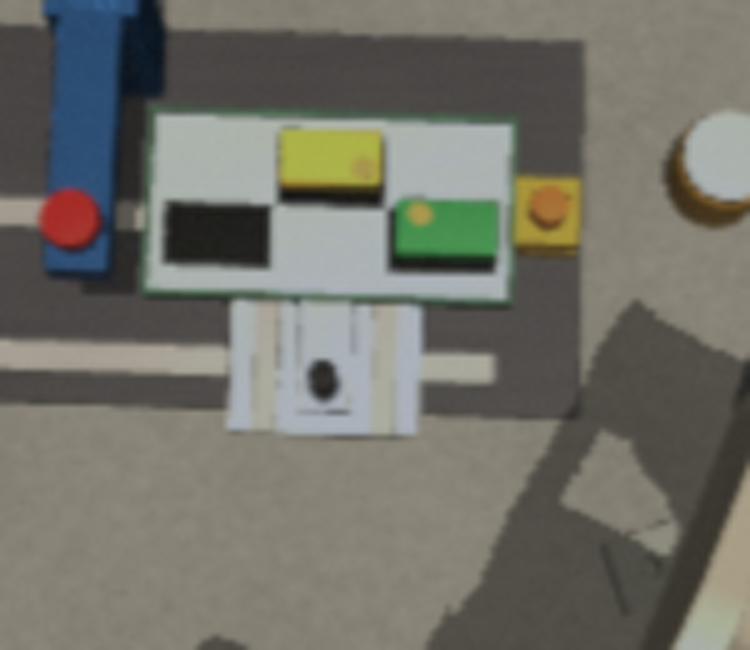

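```bash
python3 -c "
from rig import readout,ticket
print(readout.sense()['contact_force'])
print(ticket.sign_off())"
```

```text
[ 0.31526049 -0.17188162 -0.53446459]
the job is handed in; nothing more can be done
None
```

The job is done and handed in at about 50 s of the 210 s allowed. No verdict came back at hand-in, so what follows rests on my own checks.

- **Packs:** only yellow and green were present. Both lie flat on the tray, disc up. Green was knocked aside by about 3 cm early in the run, so I measured it again before picking it up.
- **Probe:** I pressed yellow first, then green. Each press was held for at least 0.5 s. The wrist force rose from about 3–4 N on the spring alone to 12–13 N, which means contact with the pack. I estimate the tip within about 2 mm of each disc's centre, but the two cameras and the arm's own readings disagreed by 1–2 mm.
- **Home and pin:** I pushed the tray against both end stops. The pin went through both lugs with no insertion force. The last pictures show its orange head upright on the top lug and both packs still in place, with the robot clear of everything.
- **Checks that disagreed:**
  - In the side view the pin looked 2–3 mm off in x before insertion, so I shifted it about 2 mm.
  - At the end the pin's head measured about 66 mm high against the expected 62 mm. I put this down to the coarse blob measurement.
- **Bystanders:** I kept the arm clear of the tin, screwdriver and charger. The tin stands where it was in the last pictures. I did not check the other two again at the end.

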